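Open the sample jars and load the rack

ROBOT

A 7-joint arm with a two-finger parallel gripper is mounted at the origin on the work surface. World frame = base frame: x ahead of the robot, y to its left, z up, the work surface at z = 0. Lengths are in m, angles in rad, forces in N, time in s.
With the tool pointing down it reaches from about 0.4 to 0.875 m from the base axis. Payload 6.5 kg.
Tool frame: the origin (TCP) lies on the front face of the gripper's body, between the roots of the fingers; the fingertips stand 64 mm ahead of it and the grasp point (between the pads) lies 45 mm ahead of it (tip_reach is the distance from the TCP to the fingertips, in m); z points along the fingers, y is the line along which they close (so a half turn about z gives the same grasp; the last joint's range is limited). The gripper opens to 88 mm and grips with 3 to 60 N. Pads are 18 mm wide; open, the fingers measure 123 mm over their backs; the gripper's body (75 mm by 187 mm) begins 45 mm behind the grasp point.
Start: joints at [1.165, 0.536, -0.004, 1.538, 0.003, 1.067, -0.071], TCP at [0.217, -0.613, 0.303] pointing down, gripper open.
Joint ranges: [-2.7, 2.7], [-0.37, 2.16], [-1.27, 1.26], [0.24, 2.4], [-1.31, 4.45], [0.19, 1.91], [-2.76, 2.76]. Speed limits (rad/s): [2.39, 2.39, 3.14, 3.14, 3.14, 3.14, 3.14].

INTERFACE

Orientations are given as [roll, pitch, yaw] about the fixed x, y, z axes, in that order (R = Rz(yaw) Ry(pitch) Rx(roll)).
In Python, from workcell import * gives the robot as it stands.
- The arm moves only by the tool jog_arm, never from a script. Its argument "rows" is text: rows parted by semicolons, each of 7 numbers parted by spaces: the shift along the tool's x, y, z normalised to -1 to 1, where 1 is 40 cm, then the turn, a rotation vector about the tool's x, y, z normalised to -1 to 1, where 1 is 2 pi rad, then the finger opening in mm, from 0 to 88.1. A call has 1 to 12 rows; each row is the pose to reach, as a shift and turn from the pose commanded when the call began, along the tool's axes at that moment, turning the shorter way round; what a row does not reach only later rows make up. A row lasts 1/10 s, in which the tool goes at most 50 mm and 8.59 degrees, less where a joint would pass 70% of its speed; a pose out of reach is approached as far as the arm can. A call with a number of a shift or a turn outside -1 to 1 is refused whole. A call with a gripper value outside its range is refused whole. The fingers move at their own pace and stop on an object; "grip_force" is the grip in N (left out, the last holds). Time passes only in rows, so rows that repeat a pose let the fingers close. It gives the time, the measured TCP pose, the force, the opening and the grip force at its end, in the units of the state.
- get_obs(): the state, without advancing time (a new reading comes with each control period).
- grab_frame(name): name is "scene" or "top" or "wrist"; returns a dict with "pixels" (400x640x3 uint8, red, green, blue), "mtx" (3x3 intrinsics, pixels), "k1" (the pictures are not rectified: a ray, as slopes to the right and down, at radius r is drawn at 1 + k1 r^2 times it, then the intrinsics apply), "world_to_cam" (4x4, takes a point from world to camera coordinates). Camera axes: x right, y down, z forward; pixel columns grow to the right and rows downward; lengths in m; the calibration is good to about 2 mm. A picture is of the moment at which its call begins. There is no depth.
- job_done(): hands the job in; it is judged then, once.
Trained networks look in a picture, given as the dict that the camera call returned (one of the last four; its "shot" number tells which), for a name from the list of things; names that differ only in an ending like _2 or _b are one class to them, and where a whole thing is asked for, a point or a joint stands for the part that bears it (a point fixed in the world has none). Each returns a list of dicts, best first, with "confidence" (0 to 1); they miss things now and then, are a little off and sometimes report something else, mostly with a low value. They report only what shows in the picture. A call takes as long as a camera call. They do not tell look-alikes from the thing itself.
- boxes_of(picture, label): "box" ([left, top, right, bottom] in pixels, round what is visible of it).
The state is a dict: "clock": time; "joints": joint angles; "joint_velocities": joint speeds; "tau": joint torques, N m; "tool_pos": TCP position; "eef_rot": TCP orientation; "force": force on the tool from outside, world axes, zero at the start; "moment": the same for the moment, N m; "opening": finger opening in m; "finger_force": force on a finger pad.
Only numpy, scipy, OpenCV 4.12 (cv2) and the standard library are available. Lean on these libraries where they do the work, as an engineer would, in place of code of your own. Each camera call takes 0.05 s, during which the arm holds its last target. There are 200 camera calls.

TASK

Get the four sample jars ready for pipetting. First lift the loose cap off every jar that still has one and lay it flat in the grey cap tray, each in the recess with its own number of dots (red one, yellow two, green three, blue four). Once all caps are in the tray, stand the open jars upright, right down in the pockets of the orange rack, strictly in sequence, red in pocket one, then yellow in two, green in three and blue in four, and leave the flask, tip box and tissue roll where they are.

Things in the scene. Friction and masses are not known exactly. Their poses are not given: they have to be found in the camera images.
- jar_red: white wide-mouth sample jar with a red band round its body, loose on the bench; upright, 58 mm body diameter up to 72 mm height, then a neck of 38 mm diameter up to 96 mm, its mouth shown by a dark disc (solid); about 0.24 kg. Origin: centre of its underside, z up its axis.
- jar_yellow: white wide-mouth sample jar with a yellow band round its body, loose on the bench; upright, 58 mm body diameter up to 72 mm height, then a neck of 38 mm diameter up to 96 mm, its mouth shown by a dark disc (solid); about 0.24 kg. Origin: centre of its underside, z up its axis.
- jar_green: white wide-mouth sample jar with a green band round its body, loose on the bench; upright, 58 mm body diameter up to 72 mm height, then a neck of 38 mm diameter up to 96 mm, its mouth shown by a dark disc (solid); about 0.24 kg. Origin: centre of its underside, z up its axis.
- jar_blue: white wide-mouth sample jar with a blue band round its body, loose on the bench; upright, 58 mm body diameter up to 72 mm height, then a neck of 38 mm diameter up to 96 mm, its mouth shown by a dark disc (solid); about 0.24 kg. Origin: centre of its underside, z up its axis.
- cap_red: red cap of the red jar, resting loose (not screwed) over its neck; absent if that jar is already open. 50 mm diameter, 26 mm high, hollow below (inner diameter 43, top 4 mm thick), 30 g. On the jar its rim is 74 mm and its top 100 mm above the jar's underside. Origin: middle of the cap, on its axis, 13 mm from rim and top; z towards its closed top.
- cap_yellow: yellow cap of the yellow jar, resting loose (not screwed) over its neck; absent if that jar is already open. 50 mm diameter, 26 mm high, hollow below (inner diameter 43, top 4 mm thick), 30 g. On the jar its rim is 74 mm and its top 100 mm above the jar's underside. Origin: middle of the cap, on its axis, 13 mm from rim and top; z towards its closed top.
- cap_green: green cap of the green jar, resting loose (not screwed) over its neck; absent if that jar is already open. 50 mm diameter, 26 mm high, hollow below (inner diameter 43, top 4 mm thick), 30 g. On the jar its rim is 74 mm and its top 100 mm above the jar's underside. Origin: middle of the cap, on its axis, 13 mm from rim and top; z towards its closed top.
- cap_blue: blue cap of the blue jar, resting loose (not screwed) over its neck; absent if that jar is already open. 50 mm diameter, 26 mm high, hollow below (inner diameter 43, top 4 mm thick), 30 g. On the jar its rim is 74 mm and its top 100 mm above the jar's underside. Origin: middle of the cap, on its axis, 13 mm from rim and top; z towards its closed top.
- jar_rack: fixed orange rack: four square pockets in a row along its y axis, marked by one to four white dots on the ledge on its +x side (one dot at -y). Pockets 66 x 66 mm, 76 mm apart, floor 6 mm, walls 22 mm above the bench. Spans x -43 to 69, y -157 to 157 mm. Origin: on the bench under the middle of the row.
- cap_holder: fixed grey cap tray: four square recesses in a row along its x axis, marked by one to four white dots on the ledge on its -y side (one dot at -x, nearest the robot). Recesses 58 x 58 mm, 64 mm apart, floor 4 mm, walls 12 mm above the bench. Spans x -131 to 131, y -61 to 35 mm. Origin: on the bench under the middle of the row.
- pocket1 (a point): centre of the floor of the rack's pocket 1 (one dot); axes as the rack's.
- pocket2 (a point): centre of the floor of the rack's pocket 2 (two dots); axes as the rack's.
- pocket3 (a point): centre of the floor of the rack's pocket 3 (three dots); axes as the rack's.
- pocket4 (a point): centre of the floor of the rack's pocket 4 (four dots); axes as the rack's.
- recess1 (a point): centre of the floor of the cap tray's recess 1 (one dot); axes as the tray's.
- recess2 (a point): centre of the floor of the cap tray's recess 2 (two dots); axes as the tray's.
- recess3 (a point): centre of the floor of the cap tray's recess 3 (three dots); axes as the tray's.
- recess4 (a point): centre of the floor of the cap tray's recess 4 (four dots); axes as the tray's.
- flask: bystander: amber conical flask, base 104 mm diameter, 155 mm tall, loose. Origin: centre of its underside.
- tip_box: bystander: clear pipette tip box with yellow lid, 87 x 127 x 72 mm, loose. Origin: centre of its underside.
- tissue_roll: bystander: white tissue roll standing on end, 110 mm diameter, 100 mm tall, loose. Origin: centre of its underside.
Mind the look-alikes: they are no part of the job. What is shaped like the cap_red but black is not meant. Leave any pink look-alike of the jar_blue alone.

How it is judged:
On the way, in this order (a step that is already met when the one before it is completed fails the run):
1. every cap lies flat in the recess of its own number (horizontal distance between cap_red and recess1 below 0.01 m and z of cap_red in the frame of recess1 below 0.018 m and (angle between cap_red's own z axis and vertical below 0.12 rad or angle between cap_red's own z axis and vertical above 3.02 rad) and linear speed of each of cap_red, cap_yellow, cap_green, cap_blue below 0.03 m/s and horizontal distance between cap_yellow and recess2 below 0.01 m and z of cap_yellow in the frame of recess2 below 0.018 m and (angle between cap_yellow's own z axis and vertical below 0.12 rad or angle between cap_yellow's own z axis and vertical above 3.02 rad) and horizontal distance between cap_green and recess3 below 0.01 m and z of cap_green in the frame of recess3 below 0.018 m and (angle between cap_green's own z axis and vertical below 0.12 rad or angle between cap_green's own z axis and vertical above 3.02 rad) and horizontal distance between cap_blue and recess4 below 0.01 m and z of cap_blue in the frame of recess4 below 0.018 m and (angle between cap_blue's own z axis and vertical below 0.12 rad or angle between cap_blue's own z axis and vertical above 3.02 rad)), for 0.2 s.
2. the open red jar stands in pocket one (horizontal distance between jar_red and pocket1 below 0.01 m and z of jar_red in the frame of pocket1 below 0.006 m and angle between jar_red's own z axis and vertical below 0.1 rad and linear speed of jar_red below 0.03 m/s), for 0.2 s.
3. the open yellow jar stands in pocket two (horizontal distance between jar_yellow and pocket2 below 0.01 m and z of jar_yellow in the frame of pocket2 below 0.006 m and angle between jar_yellow's own z axis and vertical below 0.1 rad and linear speed of jar_yellow below 0.03 m/s), for 0.2 s.
4. the open green jar stands in pocket three (horizontal distance between jar_green and pocket3 below 0.01 m and z of jar_green in the frame of pocket3 below 0.006 m and angle between jar_green's own z axis and vertical below 0.1 rad and linear speed of jar_green below 0.03 m/s), for 0.2 s.
5. the open blue jar stands in pocket four (horizontal distance between jar_blue and pocket4 below 0.01 m and z of jar_blue in the frame of pocket4 below 0.006 m and angle between jar_blue's own z axis and vertical below 0.1 rad and linear speed of jar_blue below 0.03 m/s), for 0.2 s.
At the end, for the whole second after the job is handed in: Every cap present lies flat (either way up, within about 7 degrees) on the floor of its own recess, its centre within 10 mm of the recess's centre; every jar stands upright (within about 6 degrees) on the floor of its own pocket, within 10 mm of the pocket's centre; all at rest and released (all of step 1 and all of step 2 and all of step 3 and all of step 4 and all of step 5); the robot touches nothing.
It fails at once if the flask is moved more than 3 cm (distance of flask from where it was at the start of the episode above 0.03 m).
It fails at once if the pipette tip box is moved more than 3 cm (distance of tip_box from where it was at the start of the episode above 0.03 m).
It fails at once if the tissue roll is moved more than 3 cm (distance of tissue_roll from where it was at the start of the episode above 0.03 m).
Of cap_red, cap_yellow, cap_green, cap_blue only 3 to 4 are there at a start; the rules pass over those that are not, and their reading is None.
At some moment in a run one of jar_red, jar_yellow, jar_green, jar_blue may be knocked a few centimetres aside while the robot is not near it.
Once in a run the grip may slacken for a moment while it holds something.
It also fails if it takes over 208 s, if anything falls off the work surface, if the arm or the gripper's body presses on something with over 40 N, if the wrist force passes 120 N, or if a joint passes its speed limit or range.

## Working session

There is one attempt and no reset: what is moved stays moved. The work goes in short steps, Python scripts to look and compute and a tool call to move; the robot and the scene stay as the last step left them, time stands still between calls to the robot, and variables do not carry over. Pictures are saved under pics/ and viewed, at most 14 in all, crops included, and the job is handed in when it is done.

Besides the shell and the picture viewer there is one more tool, called after "Call:" by a JSON object that holds its "op" and its "data". jog_arm: Moves the arm, as the interface text tells. Its arguments: {"type":"object","properties":{"rows":{"type":"string"},"grip_force":{"type":"number"}},"required":["rows"]}

```bash
ls; mkdir -p pics; python3 - <<'E'
from workcell import *
import cv2
print({k:(v if not hasattr(v,'__len__') else [round(float(x),3) for x in v]) for k,v in get_obs().items()})
for n in("scene","top"):
    f=grab_frame(n); cv2.imwrite(f"pics/{n}0.png",f["pixels"][:,:,::-1]); print(n,f["mtx"],f["k1"],f["world_to_cam"])
E
```

```text
pics
{'clock': 0.0, 'joints': [1.165, 0.537, -0.004, 1.539, 0.003, 1.067, -0.071], 'joint_velocities': [0.002, 0.001, 0.001, -0.0, -0.0, -0.0, 0.001], 'tau': [0.0, -57.097, 0.991, -25.16, -0.056, 0.018, 0.0], 'tool_pos': [0.216, -0.612, 0.302], 'eef_rot': [-3.14, 0.0, 0.34], 'force': [0.451, 0.72, 0.826], 'moment': [0.023, 0.008, 0.007], 'finger_force': 0.0, 'opening': 0.08789034264370925}
scene [[393.85308678   0.         319.47528888]
 [  0.         393.85308678 193.71149483]
 [  0.           0.           1.        ]] -0.08672092660868994 [[-0.57855958  0.81557747  0.01010952  0.30655689]
 [ 0.67732548  0.48731713 -0.5511372  -0.35841136]
 [-0.45442162 -0.31201827 -0.8343534   1.28095582]
 [ 0.          0.          0.          1.        ]]
top [[373.49161528   0.         322.97789273]
 [  0.         373.49161528 194.4166505 ]
 [  0.           0.           1.        ]] -0.01689560781928615 [[-0.00918641 -0.99993191  0.00719573  0.0366453 ]
 [-0.99875854  0.00882283 -0.04902583  0.55974739]
 [ 0.04895901 -0.00763717 -0.99877159  0.98816326]
 [ 0.          0.          0.          1.        ]]
```

View pics/top0.png

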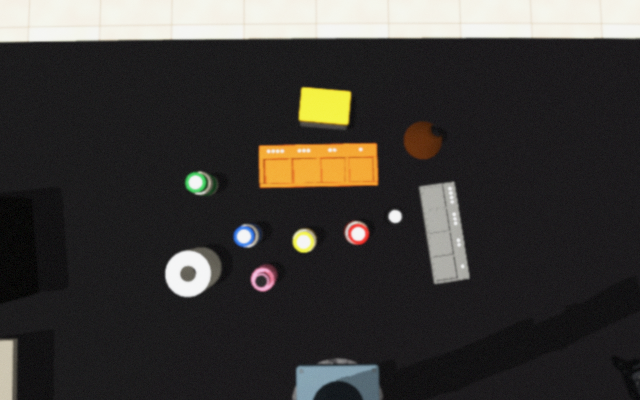

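View pics/scene0.png

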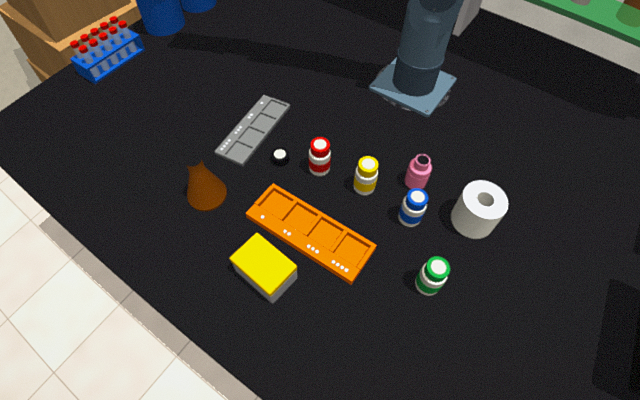

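All four jars have their caps on. In the top view the jars are red (357,233), yellow (304,240), blue (246,236) and green (199,183). The look-alikes are the pink jar (264,278) and the black cap with a white top (395,216). The tray is at about (444,232), with one dot at its lower end, the rack at (318,165), and the flask at (422,140).

```bash
cat > h.py <<'E'
from workcell import *
import numpy as np, cv2
from scipy.optimize import minimize
def proj(f,P):
    P=np.asarray(P,float).reshape(-1,3); c=P@f["world_to_cam"][:3,:3].T+f["world_to_cam"][:3,3]
    s=c[:,:2]/c[:,2:]; s=s*(1+f["k1"]*(s**2).sum(1,keepdims=True)); K=f["mtx"]
    return s*[K[0,0],K[1,1]]+K[:2,2]
def unproj(f,uv,z):
    K=f["mtx"]; d=(np.asarray(uv,float)-K[:2,2])/[K[0,0],K[1,1]]; s=d.copy()
    for _ in range(20): s=d/(1+f["k1"]*(s@s))
    R=f["world_to_cam"][:3,:3]; t=f["world_to_cam"][:3,3]; o=-R.T@t; r=R.T@[s[0],s[1],1]
    return o+r*(z-o[2])/r[2]
def hsv(f): return cv2.cvtColor(cv2.GaussianBlur(f["pixels"],(3,3),0),cv2.COLOR_RGB2HSV)
def biggest(m,roi=None):
    m=m.astype(np.uint8)
    if roi: z=np.zeros_like(m); z[roi[1]:roi[3],roi[0]:roi[2]]=m[roi[1]:roi[3],roi[0]:roi[2]]; m=z
    n,l,s,c=cv2.connectedComponentsWithStats(m)
    i=1+np.argmax(s[1:,4]); return (l==i).astype(np.uint8),s[i],c[i]
def sil(f,P,shape=(400,640),S=4):
    h=cv2.convexHull((((proj(f,P)+.5)*S)).astype(np.float32)).astype(np.float32)
    m=np.zeros((shape[0]*S,shape[1]*S),np.float32)
    cv2.fillConvexPoly(m,np.round((h-.5)*16).astype(np.int32),1,cv2.LINE_8,4)
    return cv2.resize(m,shape[::-1],interpolation=cv2.INTER_AREA)
def box(x0,x1,y0,y1,h): return np.array([[x,y,z] for x in(x0,x1) for y in(y0,y1) for z in(0,h)])
def cyl(parts):
    a=np.linspace(0,2*np.pi,32,endpoint=False)
    return np.concatenate([np.c_[r*np.cos(a),r*np.sin(a),np.full(32,z)] for r,z in parts])
def fit(fm,B,p0):
    "fm: list of (frame, mask); B: body points; pose x,y,yaw"
    def cost(p):
        c,s=np.cos(p[2]),np.sin(p[2]); P=B@np.array([[c,s,0],[-s,c,0],[0,0,1]])+[p[0],p[1],0]
        return sum(np.abs(sil(f,P)-m).sum()/m.sum() for f,m in fm)
    p0=np.array(p0,float); sx=p0+np.array([[0,0,0],[.01,0,0],[0,.01,0],[0,0,.05]])
    r=minimize(cost,p0,method="Nelder-Mead",options=dict(initial_simplex=sx,xatol=1e-4,fatol=1e-5,maxiter=150)); return r.x,r.fun
RACK=box(-.043,.069,-.157,.157,.022); TRAY=box(-.131,.131,-.061,.035,.012)
def masks(f):
    H=hsv(f); h,s,v=[H[...,i].astype(int) for i in range(3)]
    return dict(orange=(h>8)&(h<20)&(s>180)&(v>150), grey=(s<60)&(v>70)&(v<220),
     white=(s<90)&(v>190), red=((h<6)|(h>174))&(s>170)&(v>90), yellow=(h>24)&(h<34)&(s>150)&(v>110),
     green=(h>45)&(h<80)&(s>120)&(v>60), blue=(h>100)&(h<125)&(s>150)&(v>70))
E
cat > m.py <<'E'
from h import *
T=grab_frame("top");S=grab_frame("scene"); mt,ms=masks(T),masks(S)
roi={"red":(335,215,375,250),"yellow":(285,220,322,258),"green":(180,165,222,200),"blue":(228,218,268,252)}
print("rack");
g=[biggest(mt["orange"],(240,130,395,200))[0],biggest(ms["orange"],(235,175,385,290))[0]]
for i in ([(T,g[0])],[(S,g[1])],[(T,g[0]),(S,g[1])]): print(*fit(i,RACK,[.6,.0,0]))
print("tray"); g=[biggest(mt["grey"],(410,170,480,295))[0],biggest(ms["grey"],(205,85,300,175))[0]]
for i in ([(T,g[0])],[(S,g[1])],[(T,g[0]),(S,g[1])]): print(*fit(i,TRAY,[.45,-.3,.1]))
sr={"red":(300,130,340,182),"yellow":(345,150,385,200),"green":(405,250,455,300),"blue":(390,182,435,230)}
for c in roi:
    _,s,u=biggest(mt["white"],roi[c]); w=unproj(T,u,.1)
    _,s2,u2=biggest(ms[c],(sr[c][0],sr[c][1],sr[c][2],sr[c][3]))
    # scene: white top disc = first white comp in upper part
    up=(sr[c][0],sr[c][1],sr[c][2],proj(S,[w[0],w[1],.083])[0][1].astype(int)); _,s3,u3=biggest(ms["white"],up)
    print(c,w.round(4),s[4],"scene",unproj(S,u3,.1).round(4),s3[4],u3.round(1))
def bx(f,l):
    return [(np.round(b["box"],1),round(b["confidence"],2)) for b in boxes_of(f,l)[:2]]
for n in("flask","tip_box","tissue_roll"): print(n,bx(T,n),bx(S,n))
E
time python3 m.py
```

```text
rack
[0.62693589 0.04387046 0.0172699 ] 0.0845440084835631
[0.62061658 0.04418434 0.01397504] 0.11642493139945119
[0.62641985 0.0442297  0.01436559] 0.21854058957604217
tray
[ 0.45472559 -0.28064525  0.13319048] 0.036525974025974024
[ 0.45147633 -0.2816368   0.13969176] 0.02866156169111303
[ 0.45294178 -0.28104081  0.13372856] 0.07038053463110086
red [ 0.4596 -0.0514  0.1   ] 149 scene [ 0.4584 -0.0515  0.1   ] 86 [319.6 143.6]
yellow [0.4414 0.0813 0.1   ] 156 scene [0.4391 0.0815 0.1   ] 87 [368.  162.8]
green [0.5894 0.3458 0.1   ] 160 scene [0.5841 0.344  0.1   ] 118 [437.7 264.4]
blue [0.4565 0.2268 0.1   ] 154 scene [0.4535 0.2263 0.1   ] 106 [417.2 195.4]
flask [(array([405.5, 121.2, 442.9, 161.3]), 0.66)] [(array([188.7, 163.1, 227.2, 209.2]), 0.89), (array([246.5, 184. , 378.3, 286. ]), 0.32)]
tip_box [(array([297. ,  86.2, 352. , 130.4]), 0.68)] [(array([230.4, 231.7, 296.1, 306.1]), 0.88), (array([217.4,  96. , 288.2, 166.9]), 0.41)]
tissue_roll [(array([164.4, 247.1, 222.4, 298.8]), 0.55)] [(array([448.6, 180.6, 510.3, 239.5]), 0.97)]
real	0m3.:00s
user	0m4.170s
sys	0m0.595s
```

```bash
python3 -c "
import cv2;a=cv2.imread('pics/top0.png')[150:300,175:475];cv2.imwrite('pics/crop1.png',cv2.resize(a,(800,400),interpolation=cv2.INTER_CUBIC))"
```

```text
(no output)
```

View pics/crop1.png

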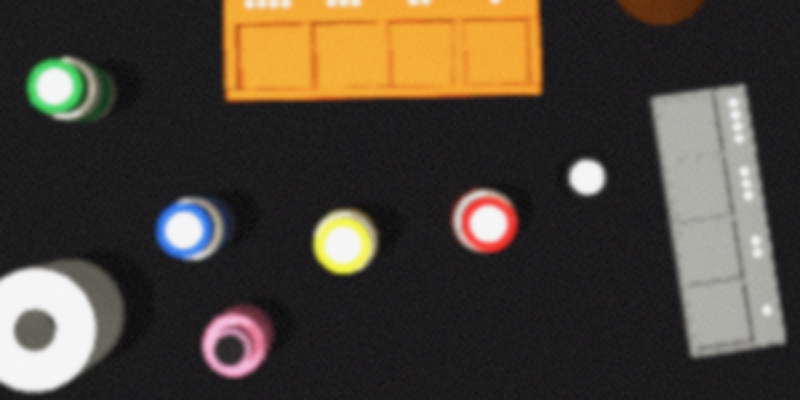

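The crop confirms it. The capped jars are red (488,222), yellow (344,243), blue (183,230) and green (55,88). The pink jar (235,345) and the loose black cap (587,177) are to be left alone. The two cameras agree to a few mm. I'll move towards the red jar and refine with the wrist camera.

Call:
{"op": "jog_arm", "data": {"rows": "0.9 -0.97 0 0 0 0.0328 88; 0.9 -0.97 0 0 0 0.0328 88; 0.9 -0.97 0 0 0 0.0328 88; 0.9 -0.97 0 0 0 0.0328 88; 0.9 -0.97 0 0 0 0.0328 88; 0.9 -0.97 0 0 0 0.0328 88; 0.9 -0.97 0 0 0 0.0328 88; 0.9 -0.97 0 0 0 0.0328 88; 0.9 -0.97 0 0 0 0.0328 88; 0.9 -0.97 0 0 0 0.0328 88; 0.9 -0.97 0 0 0 0.0328 88; 0.9 -0.97 0 0 0 0.0328 88"}}

```text
clock: 1.7
tool_pos: [0.4284, -0.1228, 0.3031]
eef_rot: [-3.141, -0.002, 0.141]
force: [-0.6, -0.8, 0.6]
opening: 0.0877
finger_force: 0.0
```

```bash
python3 - <<'E'
from h import *
o=get_obs(); print(o["joints"],o["tool_pos"],o["eef_rot"])
f=grab_frame("wrist"); cv2.imwrite("pics/w1.png",f["pixels"][:,:,::-1])
R=f["world_to_cam"]; print("cam",-R[:3,:3].T@R[:3,3],R[:3,:3].round(3),f["mtx"][0,0],f["k1"])
E
```

```text
[ 0.39265166  0.19817353 -0.2398663   2.04295255  0.0576127   0.90542884
 -1.30776181] [ 0.42839657 -0.1227779   0.30312934] [-3.14058620e+00 -1.74879757e-03  1.41254716e-01]
cam [ 0.49694345 -0.11433969  0.38522006] [[ 0.141 -0.99  -0.   ]
 [-0.955 -0.136  0.264]
 [-0.261 -0.037 -0.965]] 350.66658237109687 -0.07567215324389304
```

View pics/w1.png

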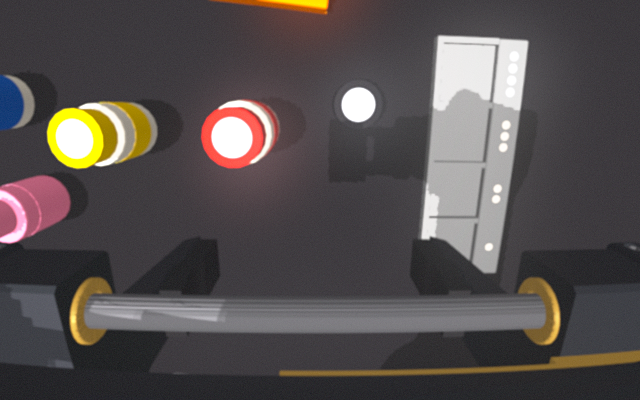

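The wrist view shows the red cap at (232,137), the yellow at (75,138), the black look-alike at (358,104), the tray's far corners at (437,36) and (528,41), and its dots in the expected order.

```bash
python3 - <<'E'
from h import *
f=grab_frame("wrist"); m=masks(f)["white"]
for c,r in(("red",(200,100,270,170)),("yellow",(45,105,105,172))):
    _,s,u=biggest(m,r); print(c,s[4],u,unproj(f,u,.1))
A=unproj(f,(437,36.5),.012)[:2];B=unproj(f,(528,41),.012)[:2]
d=A-B;print("far corners",A,B,np.linalg.norm(d))
for y in (.1337,np.arctan2(-d[0],d[1])):
    Rz=np.array([[np.cos(y),-np.sin(y)],[np.sin(y),np.cos(y)]])
    print("tray yaw",y,"origin",A-Rz@[.131,.035],B-Rz@[.131,-.061])
for p in ([.453,-.281,.1337],):
    Rz=np.array([[np.cos(p[2]),-np.sin(p[2])],[np.sin(p[2]),np.cos(p[2])]])
    for q in ([.131,.035],[.131,-.061],[-.131,-.061],[.029+.096,.029],[.029+.096,-.029]): print(q,proj(f,[*(Rz@q+p[:2]),.012]).round(1))
print("flask base",[unproj(grab_frame("scene"),(207,205),0)])
E
```

```text
red 1372 [227.9606414  135.52623907] [ 0.46117567 -0.05144727  0.1       ]
yellow 1144 [ 70.50174825 137.21066434] [0.4431745  0.08174746 0.1       ]
far corners [ 0.5782543  -0.22994223] [ 0.59054155 -0.32534351] 0.09618930442342064
tray yaw 0.1337 origin [ 0.45308898 -0.28209243] [ 0.45257924 -0.28235048]
tray yaw 0.1280903131128003 origin [ 0.45279841 -0.28138948] [ 0.45282259 -0.28157723]
[0.131, 0.035] [[435.9  36.4]]
[0.131, -0.061] [[526.9  40.3]]
[-0.131, -0.061] [[494.4 273.6]]
[0.125, 0.029] [[441.4  42.9]]
[0.125, -0.029] [[496.7  45. ]]
flask base [array([ 0.72907153, -0.2175791 ,  0.        ])]
```

```bash
python3 - <<'E'
from h import *
o=get_obs(); print(o["tool_pos"],o["eef_rot"],o["clock"])
c,s=np.cos(o["eef_rot"][2]),np.sin(o["eef_rot"][2])
P=dict(now=o["tool_pos"][:2],red=(.460,-.0514),r1=(.3578,-.294),yellow=(.4415,.0815),r2=(.4213,-.2857),green=(.588,.3455),r3=(.4847,-.2773),blue=(.456,.2268),r4=(.5482,-.269))
k=list(P)
uv={n:np.array([x*c+y*s,x*s-y*c])/.4 for n,(x,y) in P.items()}
for a,b in zip(k,k[1:]): print(a,b,(uv[b]-uv[a]).round(4))
E
```

```text
[ 0.42641445 -0.12787705  0.30273745] [3.14110233e+00 2.75478217e-04 1.32847848e-01] 1.85
now red [ 0.1085 -0.1784]
red r1 [-0.3336  0.5673]
r1 yellow [ 0.3318 -0.9028]
yellow r2 [-0.1717  0.9032]
r2 green [ 0.6221 -1.5089]
green r3 [-0.4622  1.5091]
r3 blue [ 0.0958 -1.2586]
blue r4 [0.0643 1.2591]
```

Call:
{"op": "jog_arm", "data": {"rows": "0.1085 -0.1784 0.12 0 0 0 80; 0.1085 -0.1784 0.12 0 0 0 80; 0.1085 -0.1784 0.2 0 0 0 80; 0.1085 -0.1784 0.29 0 0 0 80; 0.1085 -0.1784 0.35 0 0 0 80; 0.1085 -0.1784 0.382 0 0 0 80; 0.1085 -0.1784 0.382 0 0 0 80; 0.1085 -0.1784 0.382 0 0 0 40; 0.1085 -0.1784 0.382 0 0 0 40; 0.1085 -0.1784 0.382 0 0 0 40; 0.1085 -0.1784 0.382 0 0 0 40; 0.1085 -0.1784 0.382 0 0 0 40", "grip_force": 15}}

```text
clock: 3.05
tool_pos: [0.4607, -0.0506, 0.1506]
eef_rot: [3.141, -0.001, 0.134]
force: [-1.1, 0.5, 6.3]
opening: 0.0491
finger_force: 15.0
```

Call:
{"op": "jog_arm", "data": {"rows": "0 0 -0.1 0 0 0 40; 0 0 -0.175 0 0 0 40; -0.06 0.1 -0.175 0 0 0 40; -0.12 0.2 -0.175 0 0 0 40; -0.18 0.3 -0.175 0 0 0 40; -0.24 0.4 -0.175 0 0 0 40; -0.29 0.5 -0.175 0 0 0 40; -0.3336 0.5673 -0.175 0 0 0 40; -0.3336 0.5673 -0.1 0 0 0 40; -0.3336 0.5673 0 0 0 0 40; -0.3336 0.5673 0.05 0 0 0 40; -0.3336 0.5673 0.05 0 0 0 40"}}

```text
clock: 4.25
tool_pos: [0.3567, -0.2921, 0.1278]
eef_rot: [-3.138, 0.004, 0.134]
force: [-0.0, -0.5, -0.6]
opening: 0.0491
finger_force: 15.0
```

```bash
python3 - <<'E'
from h import *
o=get_obs(); print(o["tool_pos"],o["eef_rot"],o["opening"],o["force"])
f=grab_frame("wrist"); cv2.imwrite("pics/w2.png",f["pixels"][:,:,::-1])
p=[.453,-.2815,.131]
Rz=np.array([[np.cos(p[2]),-np.sin(p[2])],[np.sin(p[2]),np.cos(p[2])]])
for q in ([-.067,.029],[-.067,-.029],[.131,-.061],[.131,.035]): print(q,proj(f,[*(Rz@q+p[:2]),.012]).round(1))
E
```

```text
[ 0.35674273 -0.29207013  0.12776747] [-3.13793272  0.00374674  0.13401701] 0.04913210367565476 [-0.04794815 -0.54233594 -0.59647658]
[-0.067, 0.029] [[266.1 172.2]]
[-0.067, -0.029] [[367.2 172.6]]
[0.131, -0.061] [[ 439.8 -211.7]]
[0.131, 0.035] [[ 247.5 -216.6]]
```

View pics/w2.png

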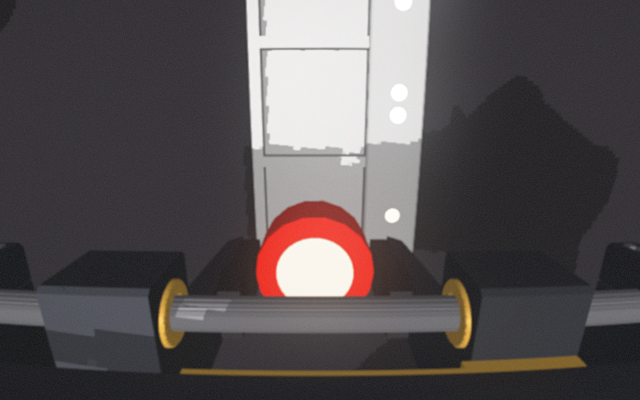

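The red cap is held squarely at (315,270) above recess 1. The wall between recesses 1 and 2 shows at rows 156–167, about 5 px from prediction, so I'll check that once the arm has settled.

```bash
python3 - <<'E'
from h import *
f=grab_frame("wrist");o=get_obs(); print(o["tool_pos"],o["eef_rot"])
g=cv2.cvtColor(f["pixels"],cv2.COLOR_RGB2GRAY)
a=g[30:190,285:340].mean(1); print([(i+30,int(v)) for i,v in enumerate(a) if (i<30 or i>110)])
print("row 185",[(i+250,int(v)) for i,v in enumerate(g[180:188,250:275].mean(0))],[(i+350,int(v)) for i,v in enumerate(g[180:188,350:385].mean(0))])
p=[.453,-.2815,.131]
Rz=np.array([[np.cos(p[2]),-np.sin(p[2])],[np.sin(p[2]),np.cos(p[2])]])
for x in(-.067,-.061,-.003,.003):print(x,[proj(f,[*(Rz@[x,0]+p[:2]),z]).round(1) for z in(.012,.004)])
for y in(.029,-.029,.035): print(y,proj(f,[*(Rz@[-.073,y]+p[:2]),.012]).round(1),proj(f,[*(Rz@[-.073,y]+p[:2]),.004]).round(1))
E
python3 -c "
import cv2;a=cv2.imread('pics/w2.png')[20:220,230:440];cv2.imwrite('pics/w2c.png',cv2.resize(a,(630,600),interpolation=cv2.INTER_CUBIC))"
```

```text
[ 0.35838202 -0.29316509  0.13025918] [-3.14139793e+00  1.71028901e-04  1.34009288e-01]
[(30, 237), (31, 237), (32, 237), (33, 237), (34, 237), (35, 237), (36, 237), (37, 237), (38, 237), (39, 237), (40, 237), (41, 237), (42, 237), (43, 237), (44, 238), (45, 238), (46, 238), (47, 238), (48, 240), (49, 231), (50, 177), (51, 141), (52, 190), (53, 233), (54, 239), (55, 238), (56, 238), (57, 238), (58, 238), (59, 238), (141, 236), (142, 236), (143, 235), (144, 234), (145, 231), (146, 227), (147, 217), (148, 199), (149, 182), (150, 175), (151, 175), (152, 175), (153, 176), (154, 173), (155, 154), (156, 123), (157, 130), (158, 163), (159, 176), (160, 176), (161, 174), (162, 174), (163, 174), (164, 174), (165, 174), (166, 173), (167, 173), (168, 173), (169, 173), (170, 173), (171, 173), (172, 173), (173, 173), (174, 172), (175, 172), (176, 172), (177, 172), (178, 172), (179, 172), (180, 172), (181, 171), (182, 172), (183, 171), (184, 171), (185, 171), (186, 171), (187, 171), (188, 171), (189, 171)]
row 185 [(250, 50), (251, 59), (252, 98), (253, 146), (254, 164), (255, 167), (256, 167), (25
[... 279 characters left out ...]
 172), (356, 172), (357, 172), (358, 173), (359, 170), (360, 153), (361, 119), (362, 110), (363, 132), (364, 149), (365, 160), (366, 166), (367, 167), (368, 167), (369, 166), (370, 166), (371, 167), (372, 166), (373, 166), (374, 167), (375, 166), (376, 166), (377, 166), (378, 166), (379, 167), (380, 166), (381, 165), (382, 165), (383, 166), (384, 165)]
-0.067 [array([[315.1, 173.6]]), array([[315.1, 171. ]])]
-0.061 [array([[315.1, 163.3]]), array([[315.1, 161.1]])]
-0.003 [array([[315.4,  56.6]]), array([[315.4,  58.4]])]
0.003 [array([[315.5,  44.8]]), array([[315.5,  47.1]])]
0.029 [[265.3 183.6]] [[267.1 180.6]]
-0.029 [[364.7 183.9]] [[362.9 180.9]]
0.035 [[255.1 183.6]] [[257.3 180.6]]
```

View pics/w2c.png

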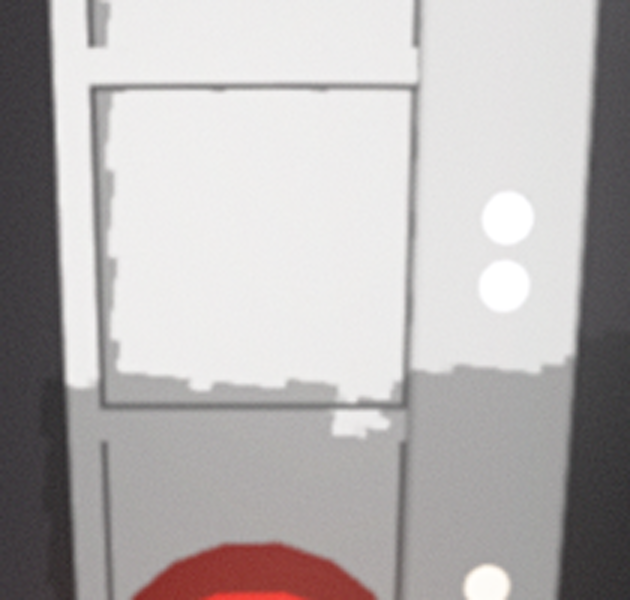

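Recess 2's edges lie 3 mm further in +x than my first estimate. The wrist frame had been taken before the arm settled. I'm correcting by about 2.5 mm and lowering.

Call:
{"op": "jog_arm", "data": {"rows": "0.006 -0.0015 0.03 0 0 0 40; 0.006 -0.0015 0.06 0 0 0 40; 0.006 -0.0015 0.08 0 0 0 40; 0.006 -0.0015 0.1 0 0 0 40; 0.006 -0.0015 0.11 0 0 0 40; 0.006 -0.0015 0.121 0 0 0 40; 0.006 -0.0015 0.121 0 0 0 40; 0.006 -0.0015 0.121 0 0 0 40"}}

```text
clock: 5.15
tool_pos: [0.3606, -0.2923, 0.0816]
eef_rot: [3.142, 0.0, 0.134]
force: [0.2, 0.7, -0.7]
opening: 0.0489
finger_force: 15.0
```

Call:
{"op": "jog_arm", "data": {"rows": "0 0 0 0 0 0 66; 0 0 0 0 0 0 66; 0 0 -0.03 0 0 0 70; 0 0 -0.1 0 0 0 80; 0 0 -0.22 0 0 0 80; 0 0 -0.34 0 0 0 80; 0 0 -0.42 0 0 0 80; 0 0 -0.42 0 0 0 80; 0 0 -0.42 0 0 0 80; 0 0 -0.42 0 0 0 80"}}

```text
clock: 6.15
tool_pos: [0.3598, -0.2919, 0.2488]
eef_rot: [-3.14, 0.001, 0.134]
force: [-0.1, 0.5, -0.6]
opening: 0.0801
finger_force: 0.0
```

```bash
cat > tray.py <<'E'
from h import *
f=grab_frame("wrist");o=get_obs(); print(o["tool_pos"],o["eef_rot"],o["clock"])
import sys; cv2.imwrite("pics/"+sys.argv[1]+".png",f["pixels"][:,:,::-1])
m=masks(f)
p=[.4555,-.2808,.131]
Rz=np.array([[np.cos(p[2]),-np.sin(p[2])],[np.sin(p[2]),np.cos(p[2])]])
W=unproj
for c in("red","yellow","green","blue"):
    mm=m[c]|m["white"]
    if m[c].sum()<150: continue
    _,s,u=biggest(m[c]); r=(s[0]-3,s[1]-3,s[0]+s[2]+3,s[1]+s[3]+3); r=[max(0,int(v)) for v in r]
    try:
        _,s2,u2=biggest(m["white"],r); w=unproj(f,u2,.03); print(c,u2.round(1),s2[4],"w(z=.03)",w[:2].round(4),"tray",(Rz.T@(w[:2]-p[:2])).round(4))
    except Exception as e: print(c,e)
for q in ([.131,.035],[.131,-.061],[.125,.029],[.125,-.029],[.067,.029],[.067,-.029]): print(q,proj(f,[*(Rz@q+p[:2]),.012]).round(1).tolist())
E
python3 tray.py w3
```

```text
[ 0.35979937 -0.29175278  0.24849585] [-3.13992200e+00  1.78674910e-03  1.33871963e-01] 6.2
red [33.7 24.1] 600 w(z=.03) [ 0.4654 -0.0406] tray [0.0412 0.2368]
[0.131, 0.035] [[272.2, -96.3]]
[0.131, -0.061] [[391.2, -95.1]]
[0.125, 0.029] [[279.7, -88.6]]
[0.125, -0.029] [[351.6, -88.4]]
[0.067, 0.029] [[280.5, -13.5]]
[0.067, -0.029] [[350.4, -13.3]]
```

View pics/w3.png

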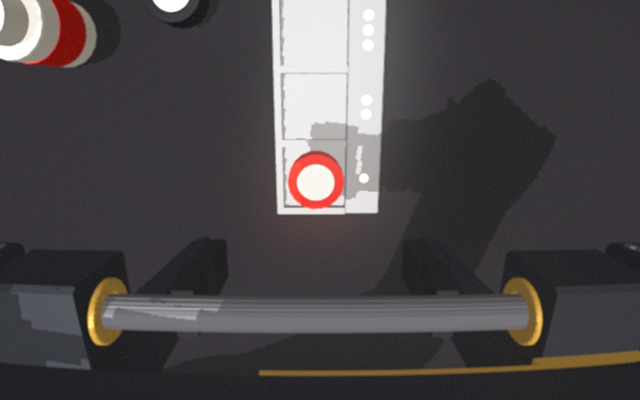

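Red cap is flat and centred in recess 1, at (316,181). Next is the yellow jar.

Call:
{"op": "jog_arm", "data": {"rows": "0.04 -0.1 0 0 0 0 80; 0.08 -0.22 0 0 0 0 80; 0.12 -0.34 0 0 0 0 80; 0.16 -0.46 0 0 0 0 80; 0.2 -0.58 0 0 0 0 80; 0.24 -0.68 0 0 0 0 80; 0.28 -0.78 0 0 0 0 80; 0.31 -0.86 0 0 0 0 80; 0.3258 -0.9013 0.05 0 0 0 80; 0.3258 -0.9013 0.12 0 0 0 80; 0.3258 -0.9013 0.12 0 0 0 80; 0.3258 -0.9013 0.12 0 0 0 80"}}

```text
clock: 7.4
tool_pos: [0.4408, 0.082, 0.2008]
eef_rot: [3.142, 0.003, 0.134]
force: [0.2, -0.0, -0.4]
opening: 0.0799
finger_force: 0.0
```

```bash
cat > jars.py <<'E'
from h import *
import sys
# jars.py z colours : top-disc centroid at height z, plus position from band
o=get_obs(); print(o["tool_pos"].round(4) if hasattr(o["tool_pos"],'round') else o["tool_pos"],o["eef_rot"][2],o["clock"])
T=grab_frame("top"); m=masks(T)
for c in sys.argv[1:]:
    col=m[c].copy(); col[:205 if c!="green" else 150]=0; col[:,400:]=0
    if c=="yellow": col[:205]=0
    k=cv2.dilate(col.astype(np.uint8),np.ones((3,3)))
    _,s,u=biggest(k); r=(s[0]-4,s[1]-4,s[0]+s[2]+4,s[1]+s[3]+4)
    try: _,s2,u2=biggest(m["white"],r); print(c,u2.round(1),s2[4],unproj(T,u2,.1).round(4))
    except Exception as e: print(c,u,"nowhite")
E
python3 jars.py yellow green blue
```

```text
[0.4408 0.082  0.2008] 0.13363026866037497 7.4Traceback (most recent call last):
  File "jars.py", line 10, in <module>
    _,s,u=biggest(k); r=(s[0]-4,s[1]-4,s[0]+s[2]+4,s[1]+s[3]+4)
          ~~~~~~~^^^
  File "h.py", line 18, in biggest
    i=1+np.argmax(s[1:,4]); return (l==i).astype(np.uint8),s[i],c[i]
        ~~~~~~~~~^^^^^^^^^
    return _wrapfunc(a, 'argmax', axis=axis, out=out, **kwds)
    return bound(*args, **kwds)
ValueError: attempt to get argmax of an empty sequence
```

Call:
{"op": "jog_arm", "data": {"rows": "0 0 0.05 0 0 0 80; 0 0 0.09 0 0 0 80; 0 0 0.127 0 0 0 80; 0 0 0.127 0 0 0 80; 0 0 0.127 0 0 0 40; 0 0 0.127 0 0 0 40; 0 0 0.127 0 0 0 40; 0 0 0.127 0 0 0 40; 0 0 0.127 0 0 0 40"}}

```text
clock: 8.35
tool_pos: [0.442, 0.0824, 0.1513]
eef_rot: [3.142, -0.001, 0.134]
force: [-0.4, -0.8, 5.9]
opening: 0.0498
finger_force: 15.0
```

Call:
{"op": "jog_arm", "data": {"rows": "0 0 -0.1 0 0 0 40; 0 0 -0.175 0 0 0 40; -0.02 0.1 -0.175 0 0 0 40; -0.04 0.22 -0.175 0 0 0 40; -0.06 0.34 -0.175 0 0 0 40; -0.08 0.46 -0.175 0 0 0 40; -0.1 0.58 -0.175 0 0 0 40; -0.12 0.7 -0.175 0 0 0 40; -0.145 0.8 -0.175 0 0 0 40; -0.1637 0.9017 -0.15 0 0 0 40; -0.1637 0.9017 -0.06 0 0 0 40; -0.1637 0.9017 0.04 0 0 0 40"}}

```text
clock: 9.55
tool_pos: [0.4251, -0.2861, 0.1346]
eef_rot: [3.139, -0.002, 0.13]
force: [-0.1, -0.0, -0.5]
opening: 0.0501
finger_force: 15.0
```

Call:
{"op": "jog_arm", "data": {"rows": "0 0 0.03 0 0 0 40; 0 0 0.06 0 0 0 40; 0 0 0.09 0 0 0 40; 0 0 0.11 0 0 0 40; 0 0 0.12 0 0 0 40; 0 0 0.132 0 0 0 40; 0 0 0.132 0 0 0 40; 0 0 0.132 0 0 0 40"}}

```text
clock: 10.35
tool_pos: [0.425, -0.2839, 0.0822]
eef_rot: [3.141, -0.0, 0.134]
force: [0.2, 0.9, 0.4]
opening: 0.0494
finger_force: 15.0
```

Call:
{"op": "jog_arm", "data": {"rows": "0 0 0 0 0 0 66; 0 0 0 0 0 0 66; 0 0 -0.03 0 0 0 70; 0 0 -0.1 0 0 0 80; 0 0 -0.22 0 0 0 80; 0 0 -0.34 0 0 0 80; 0 0 -0.42 0 0 0 80; 0.02 -0.1 -0.42 0 0 0 80; 0.06 -0.22 -0.42 0 0 0 80; 0.12 -0.34 -0.42 0 0 0 80; 0.14 -0.4 -0.42 0 0 0 80; 0.14 -0.4 -0.42 0 0 0 80"}}

```text
clock: 11.55
tool_pos: [0.46, -0.113, 0.2511]
eef_rot: [-3.141, -0.002, 0.142]
force: [-0.3, -0.0, 1.4]
opening: 0.0799
finger_force: 0.0
```

```bash
python3 jars.py green; python3 jars.py blue; python3 - <<'E'
from h import *
T=grab_frame("top"); m=masks(T); mt=m
for c in("red","yellow"):
    k=m[c].copy(); k[:,:415]=0; _,s,u=biggest(k,(415,170,480,295)); _,s2,u2=biggest(m["white"],(s[0]-2,s[1]-2,s[0]+s[2]+2,s[1]+s[3]+2)); print(c,u,s[4],u2,s2[4],unproj(T,u2,.03))
g=(m["grey"]|m["white"]|m["red"]|m["yellow"]); 
print(fit([(T,biggest(g,(410,170,480,295))[0])],TRAY,[.455,-.281,.131]))
f=grab_frame("wrist"); cv2.imwrite("pics/w4.png",f["pixels"][:,:,::-1])
p=[.4555,-.2808,.131]
Rz=np.array([[np.cos(p[2]),-np.sin(p[2])],[np.sin(p[2]),np.cos(p[2])]])
for q in ([.131,.035],[.131,-.061],[-.131,-.061],[-.131,.035]): print(q,proj(f,[*(Rz@q+p[:2]),.012]).round(1).tolist())
E
```

```text
[ 0.46   -0.113   0.2511] 0.14151158999157687 11.55
green [195.1 181.9] 159 [0.5894 0.3458 0.1   ]
[ 0.4593 -0.1158  0.2508] 0.13825874359086754 11.6
blue [243.5 235.8] 154 [0.4565 0.2268 0.1   ]Traceback (most recent call last):
  File "<stdin>", line 4, in <module>
  File "h.py", line 18, in biggest
    i=1+np.argmax(s[1:,4]); return (l==i).astype(np.uint8),s[i],c[i]
        ~~~~~~~~~^^^^^^^^^
    return _wrapfunc(a, 'argmax', axis=axis, out=out, **kwds)
    return bound(*args, **kwds)
ValueError: attempt to get argmax of an empty sequence
```

Call:
{"op": "jog_arm", "data": {"rows": "0.04 -0.1 0 0 0 0 80; 0.09 -0.22 0 0 0 0 80; 0.14 -0.34 0 0 0 0 80; 0.19 -0.46 0 0 0 0 80; 0.24 -0.57 0 0 0 0 80; 0.29 -0.68 0 0 0 0 80; 0.34 -0.79 0 0 0 0 80; 0.38 -0.9 0 0 0 0 80; 0.42 -1 0 0 0 0 80; 0.42 -1 0 0 0 0 80; 0.42 -1 0 0 0 0 80"}}

```text
clock: 12.8
tool_pos: [0.5727, 0.3, 0.2495]
eef_rot: [3.141, 0.001, 0.133]
force: [-0.2, -0.9, -0.3]
opening: 0.0797
finger_force: 0.0
```

```bash
cat > look.py <<'E'
from h import *
import sys
T=grab_frame("top"); m=masks(T); o=get_obs(); print(np.round(o["tool_pos"],4),o["eef_rot"][2],o["clock"])
for c in sys.argv[2:]:
    try: _,s,u=biggest(m[c],(415,170,480,295)); _,s2,u2=biggest(m["white"],(s[0]-2,s[1]-2,s[0]+s[2]+2,s[1]+s[3]+2)); print(c,u.round(1),s[4],u2.round(1),s2[4],unproj(T,u2,.03).round(4))
    except Exception as e: print(c,"none")
g=m["grey"]|m["white"]|m["red"]|m["yellow"]|m["green"]|m["blue"]
g=cv2.morphologyEx(g.astype(np.uint8),cv2.MORPH_CLOSE,np.ones((5,5)))
p,e=fit([(T,biggest(g,(410,170,480,295))[0])],TRAY,[.455,-.281,.131]); print("tray",p,e)
Rz=np.array([[np.cos(p[2]),-np.sin(p[2])],[np.sin(p[2]),np.cos(p[2])]])
for i,x in enumerate((-.096,-.032,.032,.096)): print("recess",i+1,(Rz@[x,0]+p[:2]).round(4))
f=grab_frame("wrist"); cv2.imwrite(f"pics/{sys.argv[1]}w.png",f["pixels"][:,:,::-1]); cv2.imwrite(f"pics/{sys.argv[1]}t.png",T["pixels"][:,:,::-1])
for c in("green","blue"):
    try: _,s,u=biggest(masks(f)[c]); _,s2,u2=biggest(masks(f)["white"],[max(0,int(v)) for v in (s[0]-2,s[1]-2,s[0]+s[2]+2,s[1]+s[3]+2)]); print("wrist",c,s2[4],u2.round(1),unproj(f,u2,.1).round(4))
    except Exception as e: print("wrist",c,"none")
E
python3 look.py a red yellow; python3 -c "
import cv2;a=cv2.imread('pics/at.png')[165:300,400:490];cv2.imwrite('pics/atc.png',cv2.resize(a,(400,600),interpolation=cv2.INTER_CUBIC))"
```

```text
[0.5729 0.2986 0.2495] 0.13124042805361746 12.85
red [441.5 266.3] 60 [447.5 269.3] 117 [ 0.3594 -0.2933  0.03  ]
yellow [438.1 242.5] 71 [444.2 244.4] 129 [ 0.4247 -0.2861  0.03  ]
tray [ 0.45467956 -0.28086134  0.13461105] 0.030265814266487213
recess 1 [ 0.3595 -0.2937]
recess 2 [ 0.423  -0.2852]
recess 3 [ 0.4864 -0.2766]
recess 4 [ 0.5498 -0.268 ]
wrist green 1893 [245.3 171.9] [0.5907 0.3462 0.1   ]
wrist blue 1130 [382.5 354.1] [0.4577 0.227  0.1   ]
```

View pics/atc.png

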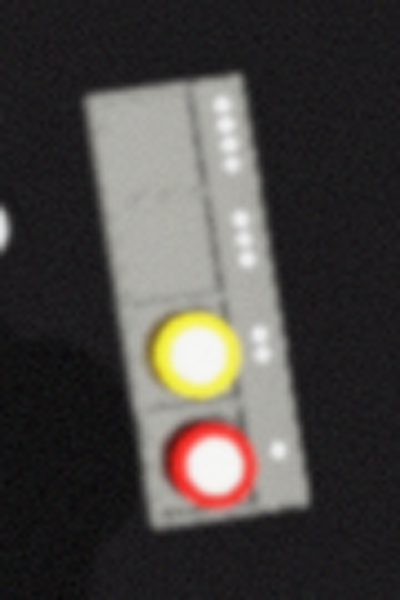

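Both caps sit flat in recesses 1 and 2: red at (213,463) in the crop, yellow at (197,353). Now the green cap.

Call:
{"op": "jog_arm", "data": {"rows": "0.0573 -0.1119 0.05 0 0 0 80; 0.0573 -0.1119 0.12 0 0 0 80; 0.0573 -0.1119 0.17 0 0 0 80; 0.0573 -0.1119 0.21 0 0 0 80; 0.0573 -0.1119 0.246 0 0 0 80; 0.0573 -0.1119 0.246 0 0 0 80; 0.0573 -0.1119 0.246 0 0 0 40; 0.0573 -0.1119 0.246 0 0 0 40; 0.0573 -0.1119 0.246 0 0 0 40; 0.0573 -0.1119 0.246 0 0 0 40; 0.0573 -0.1119 0.246 0 0 0 40"}}

```text
clock: 14.0
tool_pos: [0.5892, 0.3487, 0.1523]
eef_rot: [-3.141, -0.001, 0.134]
force: [-1.1, -0.1, 3.5]
opening: 0.0501
finger_force: 15.0
```

Call:
{"op": "jog_arm", "data": {"rows": "0 0 -0.1 0 0 0 40; 0 0 -0.175 0 0 0 40; -0.03 0.1 -0.175 0 0 0 40; -0.06 0.2 -0.175 0 0 0 40; -0.1 0.31 -0.175 0 0 0 40; -0.13 0.42 -0.175 0 0 0 40; -0.16 0.53 -0.175 0 0 0 40; -0.2 0.64 -0.175 0 0 0 40; -0.23 0.75 -0.175 0 0 0 40; -0.26 0.86 -0.175 0 0 0 40; -0.3 0.95 -0.175 0 0 0 40; -0.3 1 -0.175 0 0 0 40"}}

```text
clock: 15.2
tool_pos: [0.5214, -0.0681, 0.2214]
eef_rot: [3.14, 0.002, 0.129]
force: [0.4, 0.1, -0.6]
opening: 0.0507
finger_force: 1.5
```

The grip has slackened (1.5 N), so I'm holding still and gripping harder.

Call:
{"op": "jog_arm", "data": {"rows": "0 0 0 0 0 0 40; 0 0 0 0 0 0 40; 0 0 0 0 0 0 40; 0 0 0 0 0 0 40", "grip_force": 20}}

```text
clock: 15.6
tool_pos: [0.5234, -0.0622, 0.2216]
eef_rot: [-3.141, -0.0, 0.136]
force: [-0.2, -0.1, -0.3]
opening: 0.0494
finger_force: 20.0
```

```bash
python3 - <<'E'
from h import *
o=get_obs(); print(np.round(o["tool_pos"],4),o["opening"],o["finger_force"],o["eef_rot"])
f=grab_frame("wrist"); cv2.imwrite("pics/w5.png",f["pixels"][:,:,::-1])
E
```

```text
[ 0.5234 -0.0622  0.2216] 0.049418891320135064 19.999918355606496 [-3.14094078e+00 -1.79094876e-04  1.36478781e-01]
```

View pics/w5.png

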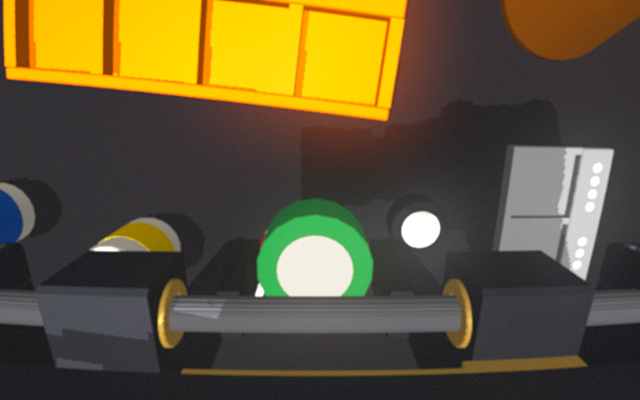

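The green cap is still held level at (315,268), the same place as the red one earlier, so the slip was negligible. Carrying on to recess 3.

Call:
{"op": "jog_arm", "data": {"rows": "-0.03 0.1 0 0 0 0 40; -0.07 0.2 0 0 0 0 40; -0.1 0.31 0 0 0 0 40; -0.13 0.42 0 0 0 0 40; -0.162 0.5158 0 0 0 0 40; -0.162 0.5158 0.08 0 0 0 40; -0.162 0.5158 0.16 0 0 0 40; -0.162 0.5158 0.22 0 0 0 40; -0.162 0.5158 0.22 0 0 0 40; -0.162 0.5158 0.22 0 0 0 40; -0.162 0.5158 0.22 0 0 0 40; -0.162 0.5158 0.22 0 0 0 40"}}

```text
clock: 16.85
tool_pos: [0.4875, -0.2773, 0.135]
eef_rot: [3.14, -0.002, 0.134]
force: [0.4, 0.9, -0.2]
opening: 0.0495
finger_force: 20.0
```

Call:
{"op": "jog_arm", "data": {"rows": "0 -0.001 0.03 0 0 0 40; 0 -0.001 0.06 0 0 0 40; 0 -0.001 0.09 0 0 0 40; 0 -0.001 0.11 0 0 0 40; 0 -0.001 0.12 0 0 0 40; 0 -0.001 0.129 0 0 0 40; 0 -0.001 0.129 0 0 0 40; 0 -0.001 0.129 0 0 0 40"}}

```text
clock: 17.65
tool_pos: [0.4868, -0.2767, 0.082]
eef_rot: [3.141, -0.0, 0.134]
force: [0.3, 0.4, -0.6]
opening: 0.0494
finger_force: 20.0
```

```bash
python3 -c "
from h import *
o=get_obs(); print(o['tool_pos'],o['force'],o['eef_rot'])"
```

```text
[ 0.48676653 -0.27673856  0.0820278 ] [ 0.26144263  0.44149931 -0.55300419] [ 3.14130824e+00 -4.74103974e-04  1.33725785e-01]
```

Call:
{"op": "jog_arm", "data": {"rows": "0 0 0 0 0 0 66; 0 0 0 0 0 0 66; 0 0 -0.03 0 0 0 70; 0 0 -0.1 0 0 0 80; 0 0 -0.22 0 0 0 80; 0 0 -0.34 0 0 0 80; 0 0 -0.42 0 0 0 80; 0.01 -0.1 -0.42 0 0 0 80; 0.02 -0.22 -0.42 0 0 0 80; 0.03 -0.34 -0.42 0 0 0 80; 0.04 -0.46 -0.42 0 0 0 80; 0.04 -0.5 -0.42 0 0 0 80"}}

```text
clock: 18.85
tool_pos: [0.4754, -0.071, 0.2511]
eef_rot: [-3.14, -0.001, 0.14]
force: [-0.3, 0.1, 0.5]
opening: 0.08
finger_force: 0.0
```

Call:
{"op": "jog_arm", "data": {"rows": "0.01 -0.1 0 0 0 0 80; 0.02 -0.22 0 0 0 0 80; 0.03 -0.34 0 0 0 0 80; 0.04 -0.45 0 0 0 0 80; 0.05 -0.55 0 0 0 0 80; 0.0544 -0.65 0 0 0 0 80; 0.0544 -0.7 0 0 0 0 80; 0.0544 -0.7 0 0 0 0 80; 0.0544 -0.7 0 0 0 0 80; 0.0544 -0.7 0 0 0 0 80"}}

```text
clock: 19.85
tool_pos: [0.4603, 0.2024, 0.2501]
eef_rot: [3.14, -0.0, 0.132]
force: [-0.3, -1.0, 1.2]
opening: 0.0799
finger_force: 0.0
```

```bash
python3 look.py b red yellow green
```

```text
[0.4603 0.2024 0.25  ] 0.1313832265121999 19.9
red [441.7 266.7] 64 [447.5 269.4] 117 [ 0.3592 -0.2932  0.03  ]
yellow [438.1 242.5] 71 [444.2 244.3] 130 [ 0.4248 -0.2861  0.03  ]
green [437.2 220.9] 87 [440.9 221. ] 140 [ 0.4863 -0.2789  0.03  ]
tray [ 0.45598916 -0.28069703  0.13615216] 0.02621951219512195
recess 1 [ 0.3609 -0.2937]
recess 2 [ 0.4243 -0.285 ]
recess 3 [ 0.4877 -0.2764]
recess 4 [ 0.5511 -0.2677]
wrist green 602 [151.9  15.1] [0.5697 0.3171 0.1   ]
wrist blue 1710 [276.2 204.7] [0.4579 0.2272 0.1   ]
```

Call:
{"op": "jog_arm", "data": {"rows": "0.0008 -0.062 0.05 0 0 0 80; 0.0008 -0.062 0.12 0 0 0 80; 0.0008 -0.062 0.17 0 0 0 80; 0.0008 -0.062 0.21 0 0 0 80; 0.0008 -0.062 0.2475 0 0 0 80; 0.0008 -0.062 0.2475 0 0 0 80; 0.0008 -0.062 0.2475 0 0 0 40; 0.0008 -0.062 0.2475 0 0 0 40; 0.0008 -0.062 0.2475 0 0 0 40; 0.0008 -0.062 0.2475 0 0 0 40; 0.0008 -0.062 0.2475 0 0 0 40"}}

```text
clock: 21.05
tool_pos: [0.4573, 0.2288, 0.1515]
eef_rot: [-3.141, -0.001, 0.134]
force: [-0.9, -0.8, 3.8]
opening: 0.0493
finger_force: 20.0
```

Call:
{"op": "jog_arm", "data": {"rows": "0 0 -0.1 0 0 0 40; 0 0 -0.175 0 0 0 40; 0 0.1 -0.175 0 0 0 40; 0 0.2 -0.175 0 0 0 40; 0 0.31 -0.175 0 0 0 40; 0 0.42 -0.175 0 0 0 40; 0 0.53 -0.175 0 0 0 40; 0 0.64 -0.175 0 0 0 40; 0 0.74 -0.175 0 0 0 40; 0 0.8 -0.175 0 0 0 40; 0 0.8 -0.175 0 0 0 40"}}

```text
clock: 22.15
tool_pos: [0.4996, -0.0928, 0.2208]
eef_rot: [3.14, 0.0, 0.127]
force: [0.2, 0.5, -0.3]
opening: 0.0491
finger_force: 20.0
```

Call:
{"op": "jog_arm", "data": {"rows": "0.02 0.1 0 0 0 0 40; 0.04 0.2 0 0 0 0 40; 0.055 0.31 0 0 0 0 40; 0.0665 0.4 0 0 0 0 40; 0.0665 0.457 0 0 0 0 40; 0.0665 0.457 0.08 0 0 0 40; 0.0665 0.457 0.16 0 0 0 40; 0.0665 0.457 0.22 0 0 0 40; 0.0665 0.457 0.22 0 0 0 40; 0.0665 0.457 0.22 0 0 0 40; 0.0665 0.457 0.22 0 0 0 40"}}

```text
clock: 23.25
tool_pos: [0.5515, -0.2659, 0.1346]
eef_rot: [3.141, -0.002, 0.134]
force: [-0.2, 0.0, -0.2]
opening: 0.0498
finger_force: 20.0
```

Call:
{"op": "jog_arm", "data": {"rows": "-0.002 0.003 0.03 0 0 0 40; -0.002 0.003 0.06 0 0 0 40; -0.002 0.003 0.09 0 0 0 40; -0.002 0.003 0.11 0 0 0 40; -0.002 0.003 0.12 0 0 0 40; -0.002 0.003 0.13 0 0 0 40; -0.002 0.003 0.13 0 0 0 40; -0.002 0.003 0.13 0 0 0 40"}}

```text
clock: 24.05
tool_pos: [0.55, -0.2673, 0.0811]
eef_rot: [3.141, -0.001, 0.134]
force: [-0.3, 0.3, 2.0]
opening: 0.0492
finger_force: 20.0
```

Call:
{"op": "jog_arm", "data": {"rows": "0 0 0 0 0 0 66; 0 0 0 0 0 0 66; 0 0 -0.03 0 0 0 70; 0 0 -0.1 0 0 0 80; 0 0 -0.22 0 0 0 80; 0 0 -0.34 0 0 0 80; 0 0 -0.42 0 0 0 80; 0 -0.1 -0.42 0 0 0 80; 0 -0.22 -0.42 0 0 0 80; 0 -0.34 -0.42 0 0 0 80; 0 -0.46 -0.42 0 0 0 80; 0 -0.5 -0.42 0 0 0 80"}}

```text
clock: 25.25
tool_pos: [0.5224, -0.0634, 0.2501]
eef_rot: [-3.14, -0.001, 0.141]
force: [0.7, 0.7, -0.6]
opening: 0.08
finger_force: 0.0
```

All four caps are placed. Turning the tool by 83° for the jars, and stopping to view the rack and tray.

Call:
{"op": "jog_arm", "data": {"rows": "0.158 0.286 -0.175 0 0 -0.2311 80; 0.158 0.286 -0.175 0 0 -0.2311 80; 0.158 0.286 -0.175 0 0 -0.2311 80; 0.158 0.286 -0.175 0 0 -0.2311 80; 0.158 0.286 -0.175 0 0 -0.2311 80; 0.158 0.286 -0.175 0 0 -0.2311 80; 0.158 0.286 -0.175 0 0 -0.2311 80; 0.158 0.286 -0.175 0 0 -0.2311 80; 0.158 0.286 -0.175 0 0 -0.2311 80; 0.158 0.286 -0.175 0 0 -0.2311 80; 0.158 0.286 -0.175 0 0 -0.2311 80; 0.158 0.286 -0.175 0 0 -0.2311 80"}}

```text
clock: 26.45
tool_pos: [0.6009, -0.1742, 0.3194]
eef_rot: [3.141, 0.0, 1.583]
force: [0.0, -0.8, 0.4]
opening: 0.08
finger_force: 0.0
```

Call:
{"op": "jog_arm", "data": {"rows": "0 0 0 0 0 0 80; 0 0 0 0 0 0 80; 0 0 0 0 0 0 80; 0 0 0 0 0 0 80"}}

```text
clock: 26.85
tool_pos: [0.601, -0.174, 0.3189]
eef_rot: [-3.142, 0.0, 1.585]
force: [-0.5, -0.4, -0.2]
opening: 0.0797
finger_force: 0.0
```

```bash
python3 - <<'E'
from h import *
f=grab_frame("wrist");o=get_obs(); print(o["tool_pos"],o["eef_rot"],o["joints"],o["clock"])
cv2.imwrite("pics/w6.png",f["pixels"][:,:,::-1]); np.savez("pics/w6.npz",**f)
m=masks(f)["orange"]; print(m.sum())
p=[.6265,.0440,.0155]
Rz=np.array([[np.cos(p[2]),-np.sin(p[2])],[np.sin(p[2]),np.cos(p[2])]])
for q in ([-.043,-.157],[-.043,.157],[.069,.157],[.069,-.157],[-.033,-.147],[.033,-.147],[.033,.147],[-.033,.147],[-.033,-.005],[-.033,.005],[.033,.005],[.033,-.005]): print(q,proj(f,[*(Rz@q+p[:2]),.022]).round(1).tolist())
S=grab_frame("scene"); cv2.imwrite("pics/s6.png",S["pixels"][:,:,::-1]);
E
```

```text
[ 0.60096441 -0.17405036  0.31892381] [-3.14155371e+00  9.84101944e-05  1.58556878e+00] [ 0.72265388  0.59267817 -0.7568276   1.55727756  0.43074437  1.16493985
 -0.10656655] 26.9
2980
[-0.043, -0.157] [[299.9, 108.3]]
[-0.043, 0.157] [[298.0, -220.3]]
[0.069, 0.157] [[414.9, -216.2]]
[0.069, -0.157] [[405.9, 108.7]]
[-0.033, -0.147] [[309.4, 98.5]]
[0.033, -0.147] [[372.4, 98.7]]
[0.033, 0.147] [[377.9, -209.5]]
[-0.033, 0.147] [[308.5, -211.1]]
[-0.033, -0.005] [[308.8, -50.1]]
[-0.033, 0.005] [[308.8, -61.0]]
[0.033, 0.005] [[376.9, -60.4]]
[0.033, -0.005] [[376.6, -49.5]]
```

View pics/w6.png

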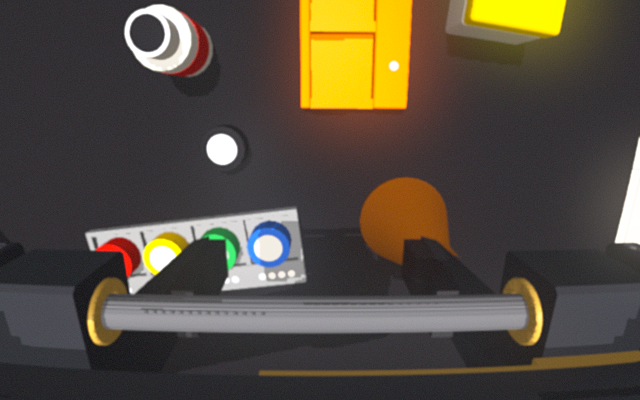

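All four caps sit in the tray: red (118,255), yellow (165,255), green (222,248), blue (268,244). Pocket 1 (dot at (394,66)) lies close to where I predicted it. I'll check its edges numerically.

```bash
python3 - <<'E'
from h import *
f=dict(np.load("pics/w6.npz")); g=f["pixels"][...,1].astype(int); 
print("col 330-350 mean G rows 0..115",[(i,int(v)) for i,v in enumerate(g[:116,325:360].mean(1))])
print("row 60-80",[(i+290,int(v)) for i,v in enumerate(g[75:90,290:420].mean(0))])
p=[.6265,.0440,.0155]
Rz=np.array([[np.cos(p[2]),-np.sin(p[2])],[np.sin(p[2]),np.cos(p[2])]])
for y in(-.157,-.147,-.081,-.071): print(y,[proj(f,[*(Rz@[0,y]+p[:2]),z]).round(1)[0].tolist() for z in(.022,.006,0)])
for x in(-.043,-.033,.033,.069): print(x,[proj(f,[*(Rz@[x,-.13]+p[:2]),z]).round(1)[0].tolist() for z in(.022,.006,0)])
T=grab_frame("top"); H=hsv(T); r=T["pixels"].astype(int); m=((r[...,0]>110)&(r[...,0]-r[...,2]>70)&(r[...,1]<r[...,0]-25))
# recheck rack in top with looser mask
k=biggest(cv2.morphologyEx((m|masks(T)["white"]).astype(np.uint8),cv2.MORPH_CLOSE,np.ones((5,5))),(245,135,395,200))
print(k[1],fit([(T,k[0])],RACK,p))
E
```

```text
col 330-350 mean G rows 0..115 [(0, 218), (1, 219), (2, 219), (3, 218), (4, 219), (5, 219), (6, 219), (7, 219), (8, 219), (9, 219), (10, 219), (11, 219), (12, 219), (13, 219), (14, 220), (15, 219), (16, 220), (17, 220), (18, 219), (19, 220), (20, 220), (21, 220), (22, 220), (23, 220), (24, 220), (25, 220), (26, 220), (27, 220), (28, 221), (29, 223), (30, 212), (31, 167), (32, 111), (33, 94), (34, 121), (35, 145), (36, 152), (37, 153), (38, 165), (39, 183), (40, 204), (41, 218), (42, 221), (43, 220), (44, 219), (45, 220), (46, 220), (47, 220), (48, 219), (49, 219), (50, 220), (51, 219), (52, 219), (53, 219), (54, 219), (55, 219), (56, 219), (57, 219), (58, 219), (59, 219), (60, 219), (61, 219), (62, 219), (63, 219), (64, 219), (65, 218), (66, 219), (67, 218), (68, 218), (69, 219), (70, 218), (71, 218), (72, 218), (73, 218), (74, 218), (75, 218), (76, 218), (77, 218), (78, 218), (79, 218), (80, 217), (81, 218), (82, 217), (83, 217), (84, 217), (85, 217), (86, 216), (87, 217), (88, 216), (89, 217), (90, 217), (91, 216), (92, 216), (93, 216), (94, 216), (95, 216), (96, 215), (97, 215), (
[... 1586 characters left out ...]
 (405, 201), (406, 187), (407, 150), (408, 98), (409, 68), (410, 65), (411, 66), (412, 66), (413, 65), (414, 64), (415, 64), (416, 65), (417, 64), (418, 64), (419, 64)]
-0.157 [[340.8, 108.3], [339.7, 108.0], [339.3, 108.0]]
-0.147 [[340.9, 98.5], [339.8, 98.7], [339.5, 98.7]]
-0.081 [[341.9, 31.5], [340.7, 34.5], [340.3, 35.5]]
-0.071 [[342.0, 21.0], [340.8, 24.4], [340.4, 25.6]]
-0.043 [[299.6, 81.7], [300.2, 82.5], [300.4, 82.8]]
-0.033 [[309.3, 81.7], [309.5, 82.5], [309.6, 82.8]]
0.033 [[373.0, 81.9], [370.6, 82.7], [369.7, 82.9]]
0.069 [[407.4, 82.2], [403.6, 83.0], [402.3, 83.3]]
[ 258  143  121   45 5169] (array([0.62633414, 0.04414545, 0.01393698]), np.float64(0.030687753917585606))
```

```bash
cat > holes.py <<'E'
from h import *
def mouths(f,z=.096,lo=25,hi=6000):
    w=(f["pixels"].min(2)>95).astype(np.uint8); cs,hh=cv2.findContours(w,cv2.RETR_CCOMP,cv2.CHAIN_APPROX_NONE); out=[]
    for c,h in zip(cs,hh[0] if hh is not None else []):
        if h[3]<0: continue
        a=cv2.contourArea(c)
        if lo<a<hi:
            k=np.zeros(w.shape,np.uint8); cv2.drawContours(k,[c],-1,1,-1); k[w>0]=0
            ys,xs=np.nonzero(k); u=np.array([xs.mean(),ys.mean()]); out.append((u.round(1),int(a),unproj(f,u,z).round(4)))
    return out
if __name__=="__main__":
    o=get_obs(); print(np.round(o["tool_pos"],4),o["eef_rot"][2],o["clock"],o["opening"])
    for n in("top","scene","wrist"):
        print(n,*mouths(grab_frame(n)),sep="\n ")
E
python3 holes.py
```

```text
[ 0.601  -0.174   0.3189] 1.5856787210073842 27.0 0.08008599167164693
top
 (array([260.8, 280.8]), 115, array([0.3467, 0.1856, 0.096 ]))
 (array([187.8, 273.4]), 142, array([0.3662, 0.3634, 0.096 ]))
 (array([303.6, 241.3]), 95, array([0.4417, 0.0808, 0.096 ]))
 (array([244.2, 236.1]), 93, array([0.4556, 0.226 , 0.096 ]))
 (array([357.6, 233. ]), 95, array([ 0.4605, -0.0517,  0.096 ]))
 (array([445.3, 267.7]), 354, array([ 0.3738, -0.2658,  0.096 ]))
 (array([439.3, 242.8]), 156, array([ 0.4346, -0.2522,  0.096 ]))
 (array([195.6, 181.7]), 96, array([0.5902, 0.3458, 0.096 ]))
scene
 (array([428.5, 273. ]), 33, array([0.6106, 0.3368, 0.096 ]))
 (array([437.4, 267.5]), 149, array([0.5887, 0.3468, 0.096 ]))
 (array([416.9, 196.7]), 104, array([0.4544, 0.227 , 0.096 ]))
 (array([367.5, 164.4]), 93, array([0.441 , 0.0817, 0.096 ]))
 (array([419. , 166.6]), 97, array([0.3714, 0.1895, 0.096 ]))
 (array([319.4, 144.9]), 89, array([ 0.4597, -0.0513,  0.096 ]))
wrist
 (array([349.2, 302.8]), 219, array([ 0.6383, -0.2981,  0.096 ]))
 (array([270.6, 241. ]), 1612, array([ 0.5619, -0.2332,  0.096 ]))
 (array([146.7,  32.5]), 1009, array([ 0.462 , -0.0514,  0.096 ]))
```

Mouth positions from the top, scene and wrist cameras agree to within 2 mm. Now the red jar.

Call:
{"op": "jog_arm", "data": {"rows": "0.3115 -0.3463 0.1 0 0 0 86; 0.3115 -0.3463 0.15 0 0 0 86; 0.3115 -0.3463 0.15 0 0 0 86; 0.3115 -0.3463 0.15 0 0 0 86; 0.3115 -0.3463 0.2 0 0 0 86; 0.3115 -0.3463 0.27 0 0 0 86; 0.3115 -0.3463 0.34 0 0 0 86; 0.3115 -0.3463 0.41 0 0 0 86; 0.3115 -0.3463 0.47 0 0 0 86; 0.3115 -0.3463 0.52 0 0 0 86; 0.3115 -0.3463 0.525 0 0 0 86; 0.3115 -0.3463 0.525 0 0 0 86", "grip_force": 30}}

```text
clock: 28.35
tool_pos: [0.4606, -0.0514, 0.1091]
eef_rot: [-3.141, -0.0, 1.586]
force: [-0.5, -0.4, -0.2]
opening: 0.0857
finger_force: 0.0
```

Call:
{"op": "jog_arm", "data": {"rows": "0 0 0 0 0 0 45; 0 0 0 0 0 0 45; 0 0 0 0 0 0 45; 0 0 0 0 0 0 45; 0 0 0 0 0 0 45; 0 0 -0.03 0 0 0 45; 0 0 -0.08 0 0 0 45; 0 0 -0.15 0 0 0 45; 0 0 -0.15 0 0 0 45; 0 0 -0.15 0 0 0 45"}}

```text
clock: 29.35
tool_pos: [0.4606, -0.0519, 0.1692]
eef_rot: [3.141, 0.0, 1.585]
force: [-0.8, 0.1, -2.5]
opening: 0.0574
finger_force: 30.0
```

Call:
{"op": "jog_arm", "data": {"rows": "-0.0125 0.1 0 0 0 0 45; -0.025 0.2 0 0 0 0 45; -0.0375 0.3 0 0 0 0 45; -0.0525 0.38 0 0 0 0 45; -0.0525 0.4183 0 0 0 0 45; -0.0525 0.4183 0 0 0 0 45; -0.0525 0.4183 0.04 0 0 0 45; -0.0525 0.4183 0.06 0 0 0 45; -0.0525 0.4183 0.08 0 0 0 45; -0.0525 0.4183 0.1 0 0 0 45; -0.0525 0.4183 0.1 0 0 0 45; -0.0525 0.4183 0.1 0 0 0 45"}}

```text
clock: 30.55
tool_pos: [0.6281, -0.07, 0.1288]
eef_rot: [-3.141, -0.0, 1.586]
force: [-0.3, -0.3, -3.4]
opening: 0.0575
finger_force: 30.0
```

Call:
{"op": "jog_arm", "data": {"rows": "0 0 0.015 0 0 0 45; 0 0 0.025 0 0 0 45; 0 0 0.032 0 0 0 45; 0 0 0.032 0 0 0 45; 0 0 0.032 0 0 0 76; 0 0 0.032 0 0 0 76; 0 0 0.032 0 0 0 76; 0 0 -0.03 0 0 0 76; 0 0 -0.1 0 0 0 76; 0 0 -0.2 0 0 0 80; 0 0 -0.3 0 0 0 80; 0 0 -0.3 0 0 0 80"}}

```text
clock: 31.75
tool_pos: [0.6312, -0.0694, 0.2551]
eef_rot: [3.132, 0.0, 1.586]
force: [1.4, -1.2, 0.9]
opening: 0.08
finger_force: 0.0
```

Call:
{"op": "jog_arm", "data": {"rows": "0 -0.1 0 0 0 0 86; 0.06 -0.2 0 0 0 0 86; 0.1 -0.28 0 0 0 0 86; 0.13 -0.36 0 0 0 0 86; 0.16 -0.4 0 0 0 0 86; 0.18 -0.4 0 0 0 0 86; 0.18 -0.4 0 0 0 0 86; 0.18 -0.4 0 0 0 0 86; 0.18 -0.4 0 0 0 0 86"}}

```text
clock: 32.65
tool_pos: [0.4681, -0.001, 0.2488]
eef_rot: [3.141, -0.0, 1.585]
force: [0.4, 0.3, 0.5]
opening: 0.0861
finger_force: 0.0
```

```bash
python3 holes.py
```

```text
[ 0.4681 -0.001   0.2488] 1.5847788847556519 32.65 0.08607226963669698
top
 (array([260.8, 280.8]), 115, array([0.3467, 0.1856, 0.096 ]))
 (array([187.8, 273.5]), 142, array([0.3661, 0.3634, 0.096 ]))
 (array([244.2, 236.1]), 93, array([0.4556, 0.226 , 0.096 ]))
 (array([359.8, 252. ]), 30, array([ 0.4142, -0.0565,  0.096 ]))
 (array([441.2, 245.3]), 277, array([ 0.4284, -0.2569,  0.096 ]))
 (array([435.1, 221.1]), 154, array([ 0.4879, -0.2431,  0.096 ]))
 (array([433.7, 197.6]), 177, array([ 0.5457, -0.241 ,  0.096 ]))
 (array([195.6, 181.7]), 96, array([0.5902, 0.3458, 0.096 ]))
 (array([364.4, 164.7]), 95, array([ 0.6286, -0.071 ,  0.096 ]))
scene
 (array([437.4, 267.5]), 149, array([0.5887, 0.3468, 0.096 ]))
 (array([416.9, 196.7]), 104, array([0.4544, 0.2269, 0.096 ]))
 (array([272.4, 183.8]), 107, array([ 0.6242, -0.0722,  0.096 ]))
 (array([367.4, 164.3]), 94, array([0.441 , 0.0815, 0.096 ]))
 (array([419.1, 166.7]), 94, array([0.3715, 0.19  , 0.096 ]))
wrist
 (array([265.9,  78.1]), 778, array([0.4367, 0.0809, 0.096 ]))
```

Call:
{"op": "jog_arm", "data": {"rows": "0.1 -0.0643 0 0 0 0 86; 0.2068 -0.0643 0 0 0 0 86; 0.2068 -0.0643 0.03 0 0 0 86; 0.2068 -0.0643 0.1 0 0 0 86; 0.2068 -0.0643 0.17 0 0 0 86; 0.2068 -0.0643 0.24 0 0 0 86; 0.2068 -0.0643 0.3 0 0 0 86; 0.2068 -0.0643 0.34 0 0 0 86; 0.2068 -0.0643 0.3495 0 0 0 86; 0.2068 -0.0643 0.3495 0 0 0 45; 0.2068 -0.0643 0.3495 0 0 0 45; 0.2068 -0.0643 0.3495 0 0 0 45"}}

```text
clock: 34.0
tool_pos: [0.4408, 0.0818, 0.1099]
eef_rot: [3.14, -0.0, 1.585]
force: [0.2, -0.4, 0.1]
opening: 0.0641
finger_force: 0.0
```

Call:
{"op": "jog_arm", "data": {"rows": "0 0 0 0 0 0 45; 0 0 0 0 0 0 45; 0 0 0 0 0 0 45; 0 0 -0.03 0 0 0 45; 0 0 -0.08 0 0 0 45; 0 0 -0.15 0 0 0 45; 0 0 -0.15 0 0 0 45; 0 0 -0.15 0 0 0 45"}}

```text
clock: 34.8
tool_pos: [0.4401, 0.0815, 0.1694]
eef_rot: [3.141, 0.0, 1.585]
force: [0.0, -0.5, -3.1]
opening: 0.0573
finger_force: 30.0
```

Call:
{"op": "jog_arm", "data": {"rows": "-0.05 0.1 0 0 0 0 45; -0.1 0.2 0 0 0 0 45; -0.15 0.3 0 0 0 0 45; -0.18 0.4 0 0 0 0 45; -0.1957 0.4637 0 0 0 0 45; -0.1957 0.4637 0 0 0 0 45; -0.1957 0.4637 0.04 0 0 0 45; -0.1957 0.4637 0.06 0 0 0 45; -0.1957 0.4637 0.08 0 0 0 45; -0.1957 0.4637 0.1 0 0 0 45; -0.1957 0.4637 0.1 0 0 0 45; -0.1957 0.4637 0.1 0 0 0 45"}}

```text
clock: 36.0
tool_pos: [0.6267, 0.0065, 0.1291]
eef_rot: [-3.141, 0.0, 1.586]
force: [0.0, 0.2, -2.0]
opening: 0.0571
finger_force: 30.0
```

Call:
{"op": "jog_arm", "data": {"rows": "0 0 0.015 0 0 0 45; 0 0 0.025 0 0 0 45; 0 0 0.032 0 0 0 45; 0 0 0.032 0 0 0 45; 0 0 0.032 0 0 0 76; 0 0 0.032 0 0 0 76; 0 0 0.032 0 0 0 76; 0 0 -0.03 0 0 0 76; 0 0 -0.1 0 0 0 76; 0 0 -0.2 0 0 0 80; 0 0 -0.3 0 0 0 80; 0 0 -0.3 0 0 0 80"}}

```text
clock: 37.2
tool_pos: [0.6296, 0.0074, 0.2551]
eef_rot: [3.132, -0.001, 1.586]
force: [0.1, -0.2, -0.0]
opening: 0.0803
finger_force: 0.0
```

Call:
{"op": "jog_arm", "data": {"rows": "0.1 -0.02 0 0 0 0 86; 0.2 -0.04 0 0 0 0 86; 0.3 -0.06 0 0 0 0 86; 0.4 -0.0795 0 0 0 0 86; 0.5 -0.0795 0 0 0 0 86; 0.6 -0.0795 0 0 0 0 86; 0.65 -0.0795 0 0 0 0 86; 0.65 -0.0795 0 0 0 0 86; 0.65 -0.0795 0 0 0 0 86"}}

```text
clock: 38.1
tool_pos: [0.5911, 0.2652, 0.2486]
eef_rot: [-3.141, 0.001, 1.586]
force: [0.1, -0.4, -0.0]
opening: 0.0858
finger_force: 0.0
```

```bash
python3 holes.py
```

```text
[0.5911 0.2652 0.2486] 1.58605229542782 38.1 0.08582786782746649
top
 (array([375.3, 394.6]), 30, array([ 0.0714, -0.0895,  0.096 ]))
 (array([383.8, 389.9]), 26, array([ 0.0821, -0.1102,  0.096 ]))
 (array([366.1, 387. ]), 36, array([ 0.0896, -0.0676,  0.096 ]))
 (array([344.8, 385.9]), 27, array([ 0.093 , -0.0162,  0.096 ]))
 (array([379.6, 383.7]), 29, array([ 0.097 , -0.1004,  0.096 ]))
 (array([367.9, 380.3]), 25, array([ 0.1056, -0.0722,  0.096 ]))
 (array([444.9, 267. ]), 407, array([ 0.3753, -0.2649,  0.096 ]))
 (array([442.4, 244.6]), 440, array([ 0.4302, -0.2599,  0.096 ]))
 (array([436.2, 222.3]), 164, array([ 0.4847, -0.2458,  0.096 ]))
 (array([433.6, 197.6]), 179, array([ 0.5458, -0.2409,  0.096 ]))
 (array([333.6, 165.5]), 92, array([0.6273, 0.0053, 0.096 ]))
 (array([364.4, 164.7]), 95, array([ 0.6286, -0.071 ,  0.096 ]))
 (array([187.8, 273.4]), 140, array([0.3663, 0.3634, 0.096 ]))
scene
 (array([428.4, 272.8]), 30, array([0.6104, 0.3363, 0.096 ]))
 (array([437.4, 267.5]), 149, array([0.5887, 0.3468, 0.096 ]))
 (array([298.1, 199.2]), 116, array([0.6233, 0.0041, 0.096 ]))
 (array([272.4, 183.8]), 107, array([ 0.6242, -0.0722,  0.096 ]))
wrist
 (array([256.2, 302.4]), 73, array([0.5494, 0.1827, 0.096 ]))
 (array([123., 300.]), 34, array([0.4443, 0.1815, 0.096 ]))
 (array([313.2,  76.7]), 1711, array([0.591 , 0.3463, 0.096 ]))
```

Call:
{"op": "jog_arm", "data": {"rows": "0.1 0.0008 0 0 0 0 86; 0.2028 0.0008 0 0 0 0 86; 0.2028 0.0008 0.03 0 0 0 86; 0.2028 0.0008 0.1 0 0 0 86; 0.2028 0.0008 0.17 0 0 0 86; 0.2028 0.0008 0.24 0 0 0 86; 0.2028 0.0008 0.3 0 0 0 86; 0.2028 0.0008 0.34 0 0 0 86; 0.2028 0.0008 0.349 0 0 0 86; 0.2028 0.0008 0.349 0 0 0 45; 0.2028 0.0008 0.349 0 0 0 45; 0.2028 0.0008 0.349 0 0 0 45"}}

```text
clock: 39.45
tool_pos: [0.5908, 0.3474, 0.1109]
eef_rot: [3.14, -0.001, 1.586]
force: [-0.5, -0.5, 0.6]
opening: 0.0641
finger_force: 0.0
```

Call:
{"op": "jog_arm", "data": {"rows": "0 0 0 0 0 0 45; 0 0 0 0 0 0 45; 0 0 0 0 0 0 45; 0 0 -0.03 0 0 0 45; 0 0 -0.08 0 0 0 45; 0 0 -0.15 0 0 0 45; 0 0 -0.15 0 0 0 45; 0 0 -0.15 0 0 0 45"}}

```text
clock: 40.25
tool_pos: [0.5906, 0.3471, 0.1705]
eef_rot: [3.14, -0.001, 1.586]
force: [-0.5, -0.4, -3.2]
opening: 0.0571
finger_force: 30.0
```

Call:
{"op": "jog_arm", "data": {"rows": "-0.1 0.02 0 0 0 0 45; -0.2 0.04 0 0 0 0 45; -0.31 0.06 0 0 0 0 45; -0.42 0.079 0 0 0 0 45; -0.53 0.079 0 0 0 0 45; -0.62 0.079 0 0 0 0 45; -0.6635 0.079 0 0 0 0 45; -0.6635 0.079 0 0 0 0 45; -0.6635 0.079 0 0 0 0 45; -0.6635 0.079 0.04 0 0 0 45; -0.6635 0.079 0.05 0 0 0 45; -0.6635 0.079 0.05 0 0 0 45"}}

```text
clock: 41.45
tool_pos: [0.6247, 0.0833, 0.1479]
eef_rot: [-3.139, -0.0, 1.588]
force: [0.1, -0.1, -3.4]
opening: 0.0574
finger_force: 30.0
```

Call:
{"op": "jog_arm", "data": {"rows": "-0.001 0.001 0.02 0 0 0 45; -0.001 0.001 0.035 0 0 0 45; -0.001 0.001 0.05 0 0 0 45; -0.001 0.001 0.05 0 0 0 45"}}

```text
clock: 41.85
tool_pos: [0.6256, 0.0815, 0.1284]
eef_rot: [-3.14, 0.0, 1.586]
force: [0.4, 0.4, -3.2]
opening: 0.0575
finger_force: 30.0
```

Call:
{"op": "jog_arm", "data": {"rows": "0 0 0.015 0 0 0 45; 0 0 0.025 0 0 0 45; 0 0 0.032 0 0 0 45; 0 0 0.032 0 0 0 45; 0 0 0.032 0 0 0 76; 0 0 0.032 0 0 0 76; 0 0 0.032 0 0 0 76; 0 0 -0.03 0 0 0 76; 0 0 -0.1 0 0 0 76; 0 0 -0.2 0 0 0 80; 0 0 -0.3 0 0 0 80; 0 0 -0.3 0 0 0 80"}}

```text
clock: 43.05
tool_pos: [0.6289, 0.0831, 0.2556]
eef_rot: [3.132, -0.002, 1.586]
force: [1.1, 0.5, 0.6]
opening: 0.0804
finger_force: 0.0
```

Call:
{"op": "jog_arm", "data": {"rows": "0.03 -0.1 0 0 0 0 86; 0.06 -0.2 0 0 0 0 86; 0.09 -0.3 0 0 0 0 86; 0.12 -0.4 0 0 0 0 86; 0.17 -0.42 0 0 0 0 86; 0.17 -0.42 0 0 0 0 86; 0.17 -0.42 0 0 0 0 86; 0.17 -0.42 0 0 0 0 86"}}

```text
clock: 43.85
tool_pos: [0.4582, 0.1463, 0.2494]
eef_rot: [3.141, 0.0, 1.584]
force: [0.6, -1.0, -0.2]
opening: 0.0862
finger_force: 0.0
```

```bash
python3 holes.py | grep -v "(25\|, 0.0[0-9]*, *-0.[01]"
```

```text
[0.4582 0.1463 0.2494] 1.584138164020084 43.85 0.08622415830643088
top
 (array([187.9, 273.3]), 146, array([0.3665, 0.3633, 0.096 ]))
 (array([439.4, 243.6]), 167, array([ 0.4327, -0.2524,  0.096 ]))
 (array([436.5, 220.4]), 150, array([ 0.4895, -0.2467,  0.096 ]))
 (array([433.5, 197.6]), 175, array([ 0.5457, -0.2406,  0.096 ]))
 (array([303.4, 165.8]), 93, array([0.6271, 0.0798, 0.096 ]))
 (array([333.6, 165.5]), 92, array([0.6273, 0.0053, 0.096 ]))
 (array([364.4, 164.7]), 95, array([ 0.6286, -0.071 ,  0.096 ]))
scene
 (array([324.7, 215.3]), 126, array([0.6225, 0.0791, 0.096 ]))
 (array([298.1, 199.2]), 116, array([0.6233, 0.0041, 0.096 ]))
 (array([416.9, 196.7]), 103, array([0.4545, 0.227 , 0.096 ]))
 (array([272.4, 183.8]), 107, array([ 0.6242, -0.0722,  0.096 ]))
 (array([419.1, 166.7]), 96, array([0.3714, 0.1899, 0.096 ]))
wrist
 (array([222.6, 301.9]), 27, array([0.3896, 0.065 , 0.096 ]))
 (array([183., 301.]), 74, array([0.3587, 0.0649, 0.096 ]))
 (array([151.8, 142.3]), 1496, array([0.3482, 0.1865, 0.096 ]))
 (array([182.4, 139.2]), 394, array([0.3697, 0.1887, 0.096 ]))
 (array([204.5, 136.8]), 344, array([0.3849, 0.1903, 0.096 ]))
```

Call:
{"op": "jog_arm", "data": {"rows": "0.1 -0.001 0 0 0 0 84; 0.2005 -0.001 0 0 0 0 84; 0.2005 -0.001 0.03 0 0 0 84; 0.2005 -0.001 0.1 0 0 0 84; 0.2005 -0.001 0.17 0 0 0 84; 0.2005 -0.001 0.24 0 0 0 84; 0.2005 -0.001 0.3 0 0 0 84; 0.2005 -0.001 0.34 0 0 0 84; 0.2005 -0.001 0.349 0 0 0 84; 0.2005 -0.001 0.349 0 0 0 45; 0.2005 -0.001 0.349 0 0 0 45; 0.2005 -0.001 0.349 0 0 0 45"}}

```text
clock: 45.2
tool_pos: [0.4563, 0.2276, 0.1109]
eef_rot: [3.14, -0.001, 1.586]
force: [0.1, 0.7, -0.3]
opening: 0.0624
finger_force: 0.0
```

Call:
{"op": "jog_arm", "data": {"rows": "0 0 0 0 0 0 45; 0 0 0 0 0 0 45; 0 0 0 0 0 0 45; 0 0 -0.03 0 0 0 45; 0 0 -0.08 0 0 0 45; 0 0 -0.15 0 0 0 45; 0 0 -0.15 0 0 0 45; 0 0 -0.15 0 0 0 45"}}

```text
clock: 46.0
tool_pos: [0.4557, 0.227, 0.1702]
eef_rot: [3.141, 0.0, 1.585]
force: [0.7, -0.0, -3.6]
opening: 0.0573
finger_force: 30.0
```

Call:
{"op": "jog_arm", "data": {"rows": "-0.045 0.1 0 0 0 0 45; -0.09 0.2 0 0 0 0 45; -0.13 0.3 0 0 0 0 45; -0.17 0.38 0 0 0 0 45; -0.1788 0.4203 0 0 0 0 45; -0.1788 0.4203 0 0 0 0 45; -0.1788 0.4203 0.04 0 0 0 45; -0.1788 0.4203 0.06 0 0 0 45; -0.1788 0.4203 0.08 0 0 0 45; -0.1788 0.4203 0.1 0 0 0 45; -0.1788 0.4203 0.1 0 0 0 45; -0.1788 0.4203 0.1 0 0 0 45"}}

```text
clock: 47.2
tool_pos: [0.6246, 0.1585, 0.1299]
eef_rot: [-3.141, -0.0, 1.586]
force: [0.2, 0.5, -2.4]
opening: 0.0575
finger_force: 30.0
```

Call:
{"op": "jog_arm", "data": {"rows": "0 0 0.015 0 0 0 45; 0 0 0.025 0 0 0 45; 0 0 0.033 0 0 0 45; 0 0 0.033 0 0 0 45; 0 0 0.033 0 0 0 76; 0 0 0.033 0 0 0 76; 0 0 0.033 0 0 0 76; 0 0 -0.03 0 0 0 76; 0 0 -0.1 0 0 0 76; 0 0 -0.2 0 0 0 80; 0 0 -0.3 0 0 0 80; 0 0 -0.3 0 0 0 80"}}

```text
clock: 48.4
tool_pos: [0.6273, 0.16, 0.256]
eef_rot: [3.132, -0.003, 1.586]
force: [0.5, 0.2, -0.3]
opening: 0.0802
finger_force: 0.0
```

Call:
{"op": "jog_arm", "data": {"rows": "0 -0.1 0 0 0 0 86; 0 -0.2 0 0 0 0 86; 0 -0.3 0 0 0 0 86; 0 -0.4 0 0 0 0 86; 0 -0.4 0 0 0 0 86; 0 -0.4 0 0 0 0 86; 0 -0.4 0 0 0 0 86"}}

```text
clock: 49.1
tool_pos: [0.4661, 0.1559, 0.2501]
eef_rot: [3.14, -0.001, 1.585]
force: [0.7, -0.1, -0.1]
opening: 0.0859
finger_force: 0.0
```

```bash
python3 holes.py | grep "0\.62\|0\.61"; python3 look.py z red yellow green blue; python3 - <<'E'
from h import *
f=grab_frame("scene"); cv2.imwrite("pics/s9.png",f["pixels"][:,:,::-1])
E
```

```text
(array([303.4, 165.9]), 94, array([0.6269, 0.0798, 0.096 ]))
 (array([271.9, 166.6]), 91, array([0.6258, 0.1576, 0.096 ]))
 (array([333.6, 165.5]), 94, array([0.6273, 0.0053, 0.096 ]))
 (array([364.4, 164.7]), 95, array([ 0.6286, -0.071 ,  0.096 ]))
 (array([353.9, 232.5]), 136, array([0.621 , 0.1569, 0.096 ]))
 (array([324.7, 215.3]), 126, array([0.6225, 0.0791, 0.096 ]))
 (array([298.1, 199.2]), 116, array([0.6233, 0.0041, 0.096 ]))
 (array([272.3, 183.8]), 108, array([ 0.6243, -0.0723,  0.096 ]))
[0.4656 0.1561 0.2498] 1.5850794378810034 49.3
red [443.7 268.1] 84 [448.  269.4] 106 [ 0.3593 -0.2947  0.03  ]
yellow [438.5 243.7] 81 [444.2 244.3] 130 [ 0.4248 -0.2861  0.03  ]
green [437.1 221.2] 86 [440.9 221. ] 140 [ 0.4863 -0.2789  0.03  ]
blue [430.8 198. ] 64 [436.4 197.2] 118 [ 0.5492 -0.2685  0.03  ]
tray [ 0.45596797 -0.28100453  0.13914304] 0.026682692307692307
recess 1 [ 0.3609 -0.2943]
recess 2 [ 0.4243 -0.2854]
recess 3 [ 0.4877 -0.2766]
recess 4 [ 0.551  -0.2677]
wrist green none
wrist blue none
```

View pics/s9.png

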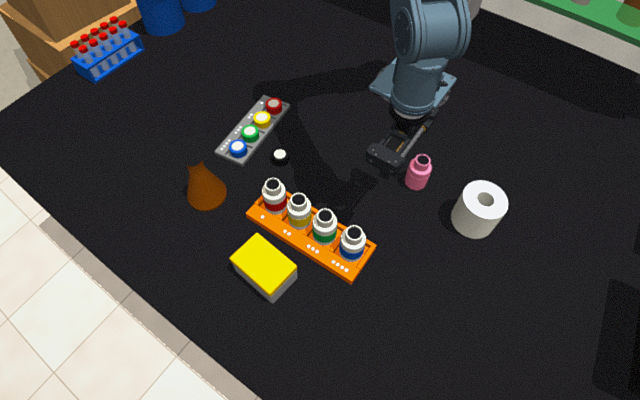

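The final view shows the red, yellow, green and blue jars open and upright in pockets 1 to 4, from (274,185) to (353,240). The caps are flat in recesses 1 to 4 and the bystanders haven't moved. Handing in.

```bash
python3 -c "
from workcell import *
print(job_done())"
```

```text
the job is handed in; nothing more can be done
None
```

The job is handed in: all four caps lie flat in their own recesses, and the four open jars stand in pockets one to four, placed in order; the final camera check put everything within about 3 mm of its target, but the hand-in returned no verdict.

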